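Demagnetise a batch of hand tools at the shop counter

TASK

Demagnetise the hand tools lying on the cork mat (two or three of them): lay all of them flat on the steel plate of the demagnetiser, turn its selector clockwise from the off bar to the two-dot position, raise the field fader to the wide white mark and then bring it fully back to zero, and turn the selector back to off, with the tools staying on the plate all this while. Then lay all the tools flat inside the shallow aluminium stock tray, and leave the goods on the far side of the counter alone.

Things in the scene. Friction and masses are not known exactly. Their poses are not given: they have to be found in the camera images.
- screwdriver: Screwdriver 150 mm long lying flat; may be absent. Origin: underside, middle of its length; x runs along it towards the tip, z up. Black square-section handle 85 x 26 x 26 mm from x = -75 to +10 mm (grip it near x = -25 mm, close to its centre of mass), then a 9 mm steel shank 13 mm above the underside. 0.14 kg.
- wrench: Flat steel combination wrench 150 mm long lying flat; may be absent. Origin: underside, middle of its length; x along it towards the open jaw, z up. Shaft 15 mm wide and 10 mm thick (grip it at the origin); heads at both ends up to 30 mm wide, 12 mm thick. 0.16 kg.
- pliers: Closed rigid pliers 150 mm long lying flat; may be absent. Origin: underside, middle of the length; x along them towards the jaws, z up. The joint block at x = +20 mm is 30 mm long, 26 mm wide, 16 mm high (grip it there); jaws 14 mm wide ahead of it, two black handles behind it, 42 mm wide over all at the rear end, 15 mm high. 0.20 kg.
- ratchet: Socket ratchet 150 mm long lying flat; may be absent. Origin: underside, middle of its length; x along it towards the head, z up. Black handle 70 x 24 x 22 mm centred at x = -40 mm, steel neck 14 mm wide, from 1 to 15 mm above the underside, x = -5 to +41 mm (grip the neck at x = +15 mm), round head 34 mm across and 22 mm high at x = +58 mm with a 12 mm square drive on top to 31 mm. 0.22 kg.
- mat: Thin brown cork mat 210 x 290 x 3 mm, fixed, where the tools lie at first side by side along its x. Origin: centre of its underside. It may be on the left or on the right of the demagnetiser, the tray on the other side.
- tray_in (a point): Centre of the inner floor (4 to 5 mm above the counter) of the shallow open aluminium tray, fixed: 210 (x) x 270 (y) mm outside, walls 4 mm thick and 15 mm high over the counter. Axes: x and y along its sides, z up.
- plate (a point): Centre of the upper face (16 mm above the counter) of the demagnetiser's bare steel plate, 170 (x) x 240 (y) mm, fixed. x points to the grey control console, which begins 90 mm from this point, is 110 mm deep, 250 mm wide and 50 mm high and carries the selector knob (left, +y) and the fader (right, -y). z up.
- selector (a joint): Angle of the selector knob in rad, growing clockwise seen from above. It has four detents, at 0 (off, marked by a short white bar), 0.6 (one dot), 1.2 (two dots) and 1.8 (three dots), and stops at 0 and 1.8. It snaps towards the nearest detent when let go; turning takes under 0.15 N m.
- selector_grip (a point): On the selector's axis, 12 mm below the top of its aluminium grip bar, 84 mm above the counter. The bar is 50 mm long, 14 mm thick and 34 mm high and stands on a disc 52 mm across. This frame turns with the knob: z up, x along the bar; the black pointer line on top is at the -x end.
- fader (a joint): Position of the fader in m along its track: 0 = zero end, 0.1 = other end. The wide white mark is at 0.075 (thin ticks at 0, 0.025, 0.05 and 0.1). It stays where it is left; moving it takes about 2 N.
- fader_top (a point): Centre of the top face of the aluminium fader grip, 88 mm above the counter; the grip is 28 mm (its x) by 20 mm (its y) and 36 mm high, with a black line across its top, and slides along its y. z up.
- fader_mark (a point): Point on the track's middle line, 50 mm above the counter, at which the fader grip is centred when it stands at the wide white mark. Its y points along the track away from the zero end.
- fader_zero (a point): The same for the zero end of the track, where the fader meets its stop.
- bit_box: Bystander: open cardboard box 120 x 160 x 50 mm on the far side of the counter. Origin: centre of the underside.
- socket_rail: Bystander: 200 mm rail with six upright steel sockets, 46 mm high, along y on the far side. Origin: centre of the underside.
- spray_can: Bystander: spray can 56 mm across, 150 mm high, on the far side. Origin: centre of the underside.
Not all that is in view belongs to the job. What is shaped like the pliers but green, purple or yellow is not meant.

How it is judged (in metres and radians):
On the way, in this order (a step that is already met when the one before it is completed fails the run):
1. all the tools lie on the plate, let go and at rest (x of screwdriver in the frame of plate between -0.085 and 0.085 m and y of screwdriver in the frame of plate between -0.12 and 0.12 m and z of screwdriver in the frame of plate between -0.004 and 0.012 m and angle between screwdriver's own x axis and vertical between 1.5 and 1.64 rad and x of wrench in the frame of plate between -0.085 and 0.085 m and y of wrench in the frame of plate between -0.12 and 0.12 m and z of wrench in the frame of plate between -0.004 and 0.012 m and angle between wrench's own x axis and vertical between 1.5 and 1.64 rad and x of pliers in the frame of plate between -0.085 and 0.085 m and y of pliers in the frame of plate between -0.12 and 0.12 m and z of pliers in the frame of plate between -0.004 and 0.012 m and angle between pliers's own x axis and vertical between 1.5 and 1.64 rad and x of ratchet in the frame of plate between -0.085 and 0.085 m and y of ratchet in the frame of plate between -0.12 and 0.12 m and z of ratchet in the frame of plate between -0.004 and 0.012 m and angle between ratchet's own x axis and vertical between 1.5 and 1.64 rad and linear speed of each of screwdriver, wrench, pliers, ratchet below 0.03 m/s and contact force between each of screwdriver, wrench, pliers, ratchet and the fingers below 0.3 N), for 0.2 s.
2. the selector stands at two dots, the tools on the plate (x of screwdriver in the frame of plate between -0.085 and 0.085 m and y of screwdriver in the frame of plate between -0.12 and 0.12 m and z of screwdriver in the frame of plate between -0.004 and 0.012 m and angle between screwdriver's own x axis and vertical between 1.5 and 1.64 rad and x of wrench in the frame of plate between -0.085 and 0.085 m and y of wrench in the frame of plate between -0.12 and 0.12 m and z of wrench in the frame of plate between -0.004 and 0.012 m and angle between wrench's own x axis and vertical between 1.5 and 1.64 rad and x of pliers in the frame of plate between -0.085 and 0.085 m and y of pliers in the frame of plate between -0.12 and 0.12 m and z of pliers in the frame of plate between -0.004 and 0.012 m and angle between pliers's own x axis and vertical between 1.5 and 1.64 rad and x of ratchet in the frame of plate between -0.085 and 0.085 m and y of ratchet in the frame of plate between -0.12 and 0.12 m and z of ratchet in the frame of plate between -0.004 and 0.012 m and angle between ratchet's own x axis and vertical between 1.5 and 1.64 rad and value of joint selector between 1.08 and 1.32 rad), for 0.2 s.
3. the fader stands at the wide mark (within 6 mm), the selector at two dots, the tools on the plate (all of step 2 and value of joint fader between 0.069 and 0.081 m), for 0.2 s.
4. the fader is back at zero (within 5 mm), the selector still at two dots, the tools on the plate (all of step 2 and value of joint fader below 0.005 m), for 0.2 s.
5. the selector is back at off, the fader at zero, the tools still on the plate (x of screwdriver in the frame of plate between -0.085 and 0.085 m and y of screwdriver in the frame of plate between -0.12 and 0.12 m and z of screwdriver in the frame of plate between -0.004 and 0.012 m and angle between screwdriver's own x axis and vertical between 1.5 and 1.64 rad and x of wrench in the frame of plate between -0.085 and 0.085 m and y of wrench in the frame of plate between -0.12 and 0.12 m and z of wrench in the frame of plate between -0.004 and 0.012 m and angle between wrench's own x axis and vertical between 1.5 and 1.64 rad and x of pliers in the frame of plate between -0.085 and 0.085 m and y of pliers in the frame of plate between -0.12 and 0.12 m and z of pliers in the frame of plate between -0.004 and 0.012 m and angle between pliers's own x axis and vertical between 1.5 and 1.64 rad and x of ratchet in the frame of plate between -0.085 and 0.085 m and y of ratchet in the frame of plate between -0.12 and 0.12 m and z of ratchet in the frame of plate between -0.004 and 0.012 m and angle between ratchet's own x axis and vertical between 1.5 and 1.64 rad and value of joint selector between -0.12 and 0.12 rad and value of joint fader below 0.005 m), for 0.2 s.
At the end, for the whole second after the job is handed in: Every tool present lies flat (its length within 4 degrees of level) on the tray's floor, its middle inside the tray and its underside within 12 mm of the floor, let go and at rest; the selector is at off (within 0.12 rad) and the fader at zero (within 5 mm) (x of screwdriver in the frame of tray_in between -0.1 and 0.1 m and y of screwdriver in the frame of tray_in between -0.13 and 0.13 m and z of screwdriver in the frame of tray_in between -0.004 and 0.012 m and angle between screwdriver's own x axis and vertical between 1.5 and 1.64 rad and x of wrench in the frame of tray_in between -0.1 and 0.1 m and y of wrench in the frame of tray_in between -0.13 and 0.13 m and z of wrench in the frame of tray_in between -0.004 and 0.012 m and angle between wrench's own x axis and vertical between 1.5 and 1.64 rad and x of pliers in the frame of tray_in between -0.1 and 0.1 m and y of pliers in the frame of tray_in between -0.13 and 0.13 m and z of pliers in the frame of tray_in between -0.004 and 0.012 m and angle between pliers's own x axis and vertical between 1.5 and 1.64 rad and x of ratchet in the frame of tray_in between -0.1 and 0.1 m and y of ratchet in the frame of tray_in between -0.13 and 0.13 m and z of ratchet in the frame of tray_in between -0.004 and 0.012 m and angle between ratchet's own x axis and vertical between 1.5 and 1.64 rad and linear speed of each of screwdriver, wrench, pliers, ratchet below 0.03 m/s and contact force between each of screwdriver, wrench, pliers, ratchet and the fingers below 0.3 N and value of joint selector between -0.12 and 0.12 rad and value of joint fader below 0.005 m); the robot touches nothing.
It fails at once if a bystander on the far side of the counter is pushed more than 30 mm (distance of any of bit_box, socket_rail, spray_can from where it was at the start of the episode above 0.03 m).
Of screwdriver, wrench, pliers, ratchet only 2 to 3 are there at a start; the rules pass over those that are not, and their reading is None.
At some moment in a run one of screwdriver, wrench, pliers, ratchet may be knocked a few centimetres aside while the robot is not near it.
It also fails if it takes over 210 s, if anything falls off the work surface, if the arm or the gripper's body presses on something with over 40 N, if the wrist force passes 120 N, or if a joint passes its speed limit or range.

ROBOT

A 6-joint arm with a two-finger parallel gripper is mounted at the origin on the work surface. World frame = base frame: x ahead of the robot, y to its left, z up, the work surface at z = 0. Lengths are in mm, angles in rad, forces in N, time in s.
With the tool pointing down it reaches from about 300 to 825 mm from the base axis. Payload 5.4 kg.
Tool frame: the origin (TCP) lies at the very end of the fingers, on their centre line; the grasp point (between the pads) lies 19 mm behind it (ctrl.grasp_offset is the distance from the TCP to the grasp point, in mm); z points along the fingers, x is the direction in which the jaws open and shut, and the axes are right-handed (so a half turn about z gives the same grasp; the last joint's range is limited). The gripper opens to 92 mm and grips with 3 to 60 N. Pads are 20 mm wide; open, the fingers measure 128 mm over their backs; the gripper's body (75 mm by 189 mm) begins 69 mm behind the grasp point.
Start: joints at [0.979, 0.158, 1.597, -0, 1.386, -0.21], TCP at [214.248, 533.576, 177.701] pointing down, gripper open.
Joint ranges: [-2.91, 2.91], [-0.94, 2.29], [0.18, 2.7], [-1.29, 4.43], [0.17, 2.64], [-3, 3]. Speed limits (rad/s): [2.57, 2.57, 3.14, 3.14, 3.14, 3.14].

INTERFACE

Orientations are given as a rotation vector (axis times angle).
In Python, from rig import ctrl gives the robot as it stands.
- The arm moves only by the tool arm_command, never from a script. Its argument "targets" is text: rows parted by semicolons, each of 5 numbers parted by spaces: the shift along the tool's x, y, z in mm, then the turn about the tool's z in degrees, then the closure, from -1 (fully open) to 1 (shut). In form: tx ty tz yaw hand; .... A call has 1 to 5 rows; each row is the pose to reach, as a shift and turn from the pose measured when the call began, along the tool's axes at that moment; what a row does not reach only later rows make up. A row lasts 1/10 s, in which the tool goes at most 50 mm and 8.59 degrees, less where a joint would pass 70% of its speed; a pose out of reach is approached as far as the arm can. A call with a gripper value outside its range is refused whole. The fingers move at their own pace and stop on an object; "force" is the grip in N (left out, the last holds). Time passes only in rows, so rows that repeat a pose let the fingers close. It gives the time, the measured TCP pose, the force and the opening at its end, in the units of the state.
- ctrl.read_state(): the state, without advancing time (a new reading comes with each control period).
- ctrl.grab_frame(name): name is "side" or "top" or "wrist"; returns a dict with "frame" (480x640x3 uint8, blue, green, red), "vfov" (degrees; the focal length in pixels is half the picture's height over the tangent of half this angle, whatever the lens; pixels are square), "cx", "cy" (the principal point, pixels), "extrinsics" (4x4, takes a point from camera to world coordinates). Camera axes: x right, y up, looking along -z (the intrinsics and any distortion apply to the point x, -y, -z); pixel columns grow to the right and rows downward; lengths in mm; the calibration is good to about 2 mm. A picture is of the moment at which its call begins. There is no depth.
- ctrl.sign_off(): hands the job in, once; it reports no verdict.
The state is a dict: "time": time; "joints": joint angles; "joint_velocities": joint speeds; "effort": joint torques, N m; "tool_pos": TCP position; "ee_rot": TCP orientation; "ft_force": force on the tool from outside, world axes, zero at the start; "torque": the same for the moment, N m; "finger_gap": finger opening in mm.
Only numpy, scipy, OpenCV 4.12 (cv2) and the standard library are available. Lean on these libraries where they do the work, as an engineer would, in place of code of your own. Each camera call takes 0.05 s, during which the arm holds its last target.

## Working session

There is one attempt and no reset: what is moved stays moved. The work goes in short steps, Python scripts to look and compute and a tool call to move; the robot and the scene stay as the last step left them, time stands still between calls to the robot, and variables do not carry over. Pictures are saved under pics/ and viewed, and the job is handed in when it is done.

Besides the shell and the picture viewer there is one more tool, called after "Request:" in YAML: its name, and indented under it one key for each argument. arm_command: Moves the arm, as the interface text tells. Its arguments: {"type":"object","properties":{"targets":{"type":"string"},"force":{"type":"number"}},"required":["targets"]}

```bash
ls; mkdir -p pics; python3 - <<'E'
from rig import ctrl
import cv2
print(ctrl.read_state())
for n in ["top","side","wrist"]:
    f=ctrl.grab_frame(n); cv2.imwrite(f"pics/{n}0.png",f["frame"]); print(n,{k:v for k,v in f.items() if k!="frame"})
E
```

```text
pics
{'time': 0.0, 'joints': array([ 9.78863780e-01,  1.59036447e-01,  1.59824040e+00, -3.11088940e-05,
        1.38619778e+00, -2.10093039e-01]), 'joint_velocities': array([ 0.00055744,  0.00040107, -0.0004822 ,  0.00010377,  0.00130583,
       -0.00114846]), 'effort': array([ 1.00892357e-03, -3.85581279e+01, -3.22103333e+01,  7.01310695e-02,
        3.79729725e-02, -1.60623758e-04]), 'tool_pos': array([213.88689484, 532.9825482 , 176.72198547]), 'ee_rot': array([ 2.6020092 ,  1.7591286 , -0.00272182]), 'ft_force': array([ 0.06649062,  0.65020901, -0.00512819]), 'torque': array([-0.0138344 , -0.0803476 ,  0.01386582]), 'finger_gap': 91.63577637282464}
top {'vfov': 54.7613921285636, 'cx': 316.4454080740151, 'cy': 239.64881600443533, 'extrinsics': array([[ 1.02200315e-02,  9.97229933e-01, -7.36750360e-02,
         4.13177968e+02],
       [-9.99940862e-01,  1.04661355e-02,  2.95509253e-03,
         1.06142126e+02],
       [ 3.71799964e-03,  7.36404778e-02,  9.97277923e-01,
         1.17184491e+03],
       [ 0.00000000e+00,  0.00000000e+00,  0.00000000e+00,
         1.00000000e+00]])}
s
[... 180 characters left out ...]
,
       [-4.21532401e-01,  5.61366170e-01, -7.12164628e-01,
        -7.24831858e+02],
       [ 2.61001995e-03,  7.86096470e-01,  6.18098315e-01,
         8.00331566e+02],
       [ 0.00000000e+00,  0.00000000e+00,  0.00000000e+00,
         1.00000000e+00]])}
wrist {'vfov': 59.034750023897615, 'cx': 326.7959936033516, 'cy': 237.23180026824897, 'extrinsics': array([[ 3.72931909e-01, -9.01649724e-01, -2.18973894e-01,
         1.53819886e+02],
       [ 9.27857041e-01,  3.61949088e-01,  8.98563834e-02,
         5.58364227e+02],
       [-1.76158207e-03, -2.36686782e-01,  9.71584409e-01,
         3.83575417e+02],
       [ 0.00000000e+00,  0.00000000e+00,  0.00000000e+00,
         1.00000000e+00]])}
```

View pics/top0.png

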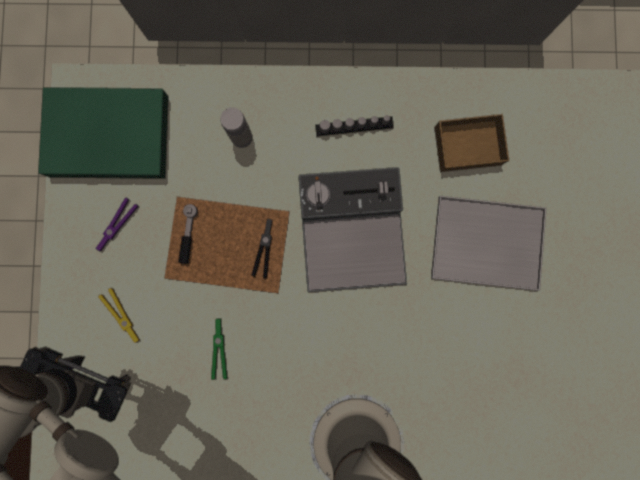

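View pics/side0.png

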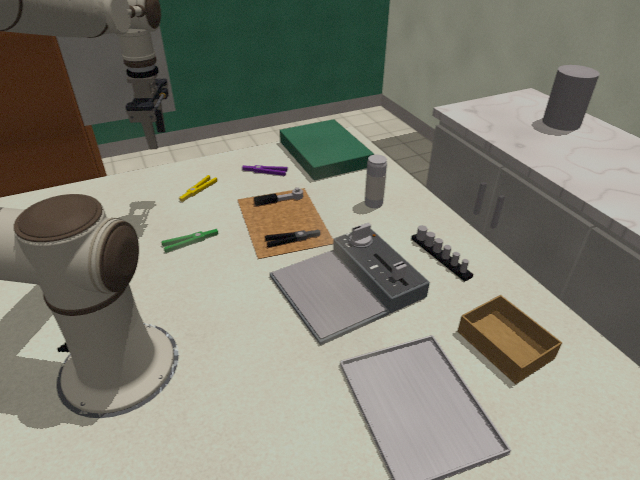

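View pics/wrist0.png

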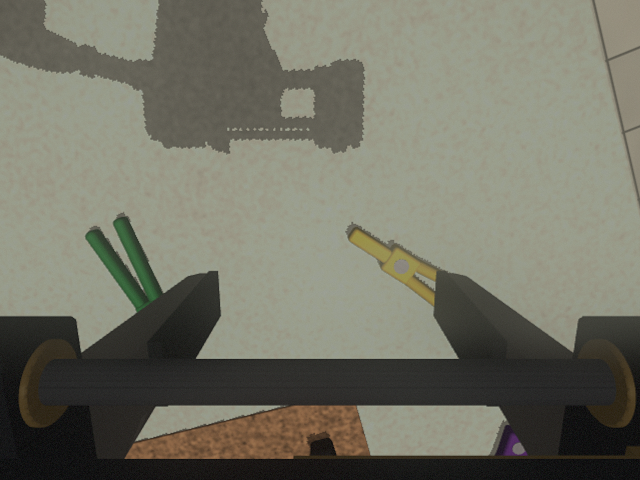

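The top view shows two tools on the mat: the ratchet, with its head at (190,212), and the black pliers at (266,240). The green (219,350), yellow (119,315) and purple (117,225) pliers-shaped things are decoys. The demagnetiser is in the centre and the tray is on the right. Next I'll take enlarged crops to confirm and measure.

```bash
cat > h.py <<'E'
from rig import ctrl
import cv2, numpy as np
def cam(n):
    f=ctrl.grab_frame(n); 
    f["f"]=240/np.tan(np.radians(f["vfov"]/2)); return f
def p2w(f,u,v,z):
    d=np.array([(u-f["cx"])/f["f"],-(v-f["cy"])/f["f"],-1.0]); T=f["extrinsics"]
    d=T[:3,:3]@d; o=T[:3,3]; return (o+d*(z-o[2])/d[2])
def w2p(f,P):
    T=f["extrinsics"]; c=T[:3,:3].T@(np.array(P,float)-T[:3,3])
    return f["cx"]+f["f"]*c[0]/-c[2], f["cy"]-f["f"]*c[1]/-c[2]
def crop(f,x0,y0,x1,y1,s,name):
    im=cv2.resize(f["frame"][y0:y1,x0:x1],None,fx=s,fy=s,interpolation=cv2.INTER_CUBIC)
    im=cv2.convertScaleAbs(im,alpha=1.5,beta=10)
    for x in range((x0+9)//10*10,x1,10): cv2.line(im,((x-x0)*s,0),((x-x0)*s,6 if x%50 else 14),(0,0,255),1)
    for y in range((y0+9)//10*10,y1,10): cv2.line(im,(0,(y-y0)*s),(6 if y%50 else 14,(y-y0)*s),(0,0,255),1)
    cv2.imwrite("pics/"+name,im)
E
python3 - <<'E'
from h import *
f=cam("top"); crop(f,160,160,300,300,5,"c1.png"); crop(f,290,160,420,300,5,"c2.png"); crop(f,425,190,555,300,5,"c3.png")
s=cam("side"); crop(s,230,180,440,340,3,"s1.png")
E
```

```text
(no output)
```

View pics/c1.png

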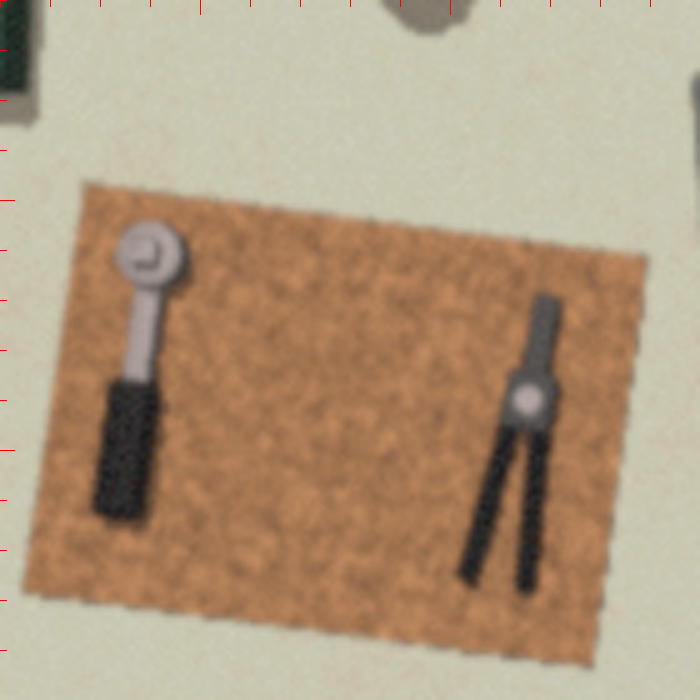

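View pics/c2.png

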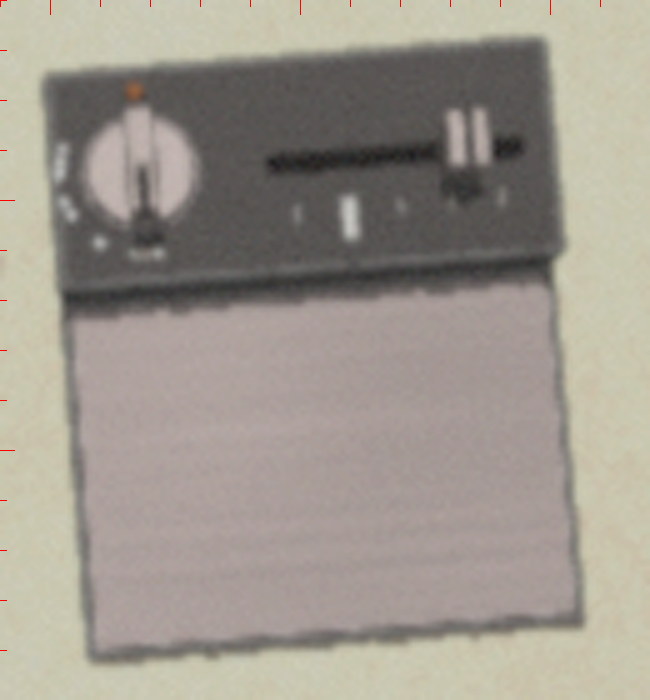

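View pics/c3.png

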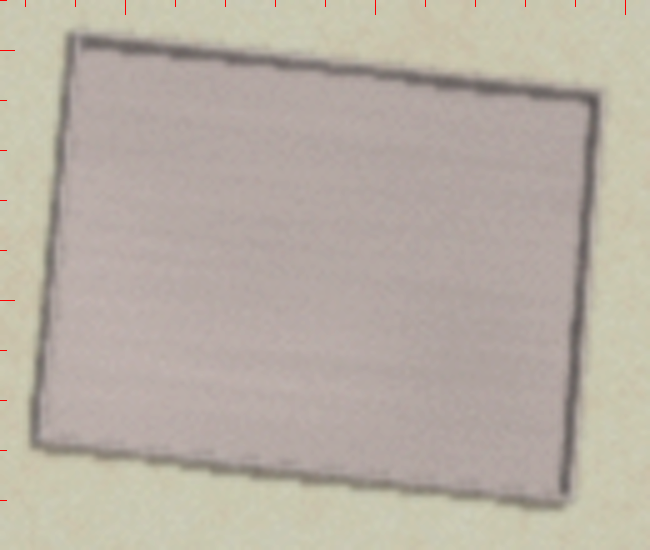

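View pics/s1.png

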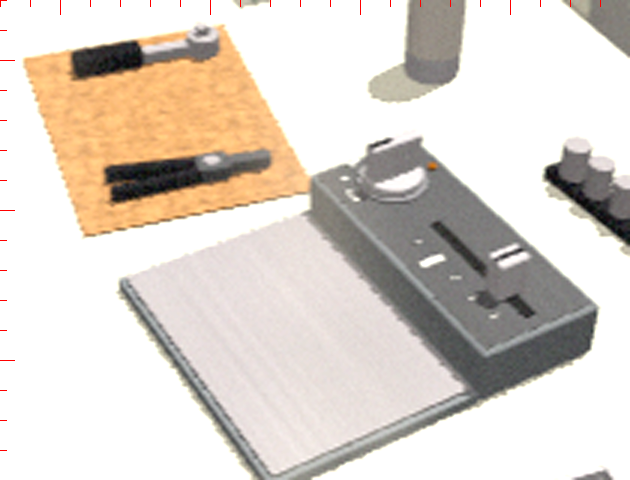

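```bash
python3 - <<'E'
from h import *
np.set_printoptions(precision=1,suppress=True)
f=cam("top")
def P(cx,cy,z,o): return p2w(f,o[0]+cx/5,o[1]+cy/5,z)
a=(160,160);b=(290,160);c=(425,190)
def rep(n,*pts): print(n,*[p[:2] for p in pts])
mc=[P(*q,3,a) for q in[(83,183),(648,256),(593,667),(23,592)]]
rep("mat",*mc,np.mean(mc,0))
tc=[P(*q,15,c) for q in[(70,35),(600,93),(567,507),(32,447)]]
rep("tray",*tc,np.mean(tc,0)); 
print([np.linalg.norm(tc[i]-tc[(i+1)%4]) for i in range(4)])
cc=[P(*q,50,b) for q in[(45,76),(545,40),(564,245),(65,292)]]
rep("console",*cc,np.mean(cc,0)); print([np.linalg.norm(cc[i]-cc[(i+1)%4]) for i in range(4)])
pc=[P(*q,16,b) for q in[(92,660),(580,622)]]
rep("plate front",*pc, np.linalg.norm(pc[0]-pc[1]))
rep("ratchet head(z25), drive z34, neck z18 mid, handle mid z25,end", P(151,255,25,a),P(145,253,34,a),P(143,333,18,a),P(126,449,25,a),P(118,518,25,a))
rep("pliers joint z19,jaw tip z~15, ends z18",P(530,400,19,a),P(548,296,15,a),P(467,580,18,a),P(527,592,18,a))
rep("sel top z96 ends",P(140,103,96,b),P(148,222,96,b)); 
rep("disc z~60",P(141,170,60,b))
rep("fader top z88", P(468,137,88,b)); 
rep("ticks z50: .1,.075,.05,0",P(297,213,50,b),P(350,218,50,b),P(402,206,50,b),P(502,197,50,b)); rep("track ends",P(268,163,50,b),P(523,146,50,b))
rep("offbar",P(147,253,50,b))
E
```

```text
mat [605.6 459.5] [571.3 171.6] [363.4 196.2] [398.  482.9] [484.6 327.6]
tray [ 609.8 -205.4] [ 583.2 -472.5] [ 375.4 -450.6] [ 402.4 -184.5] [ 492.7 -328.3]
[np.float64(268.464287397719), np.float64(208.925768732318), np.float64(267.49634136893695), np.float64(208.4135081782252)]
console [654.1 147.2] [674.7 -98.2] [ 573.3 -107.2] [547.6 136.1] [612.4  19.5]
[np.float64(246.30990026992214), np.float64(101.82411610150491), np.float64(244.65819585665074), np.float64(107.06034424305707)]Traceback (most recent call last):
  File "<stdin>", line 15, in <module>
  File "<stdin>", line 6, in rep
IndexError: invalid index to scalar variable.
```

```bash
python3 - <<'E'
from h import *
np.set_printoptions(precision=1,suppress=True)
f=cam("top")
def P(cx,cy,z,o): return p2w(f,o[0]+cx/5,o[1]+cy/5,z)
a=(160,160);b=(290,160);c=(425,190)
def rep(n,*pts): print(n,*[p[:2] for p in pts])
pc=[P(*q,16,b) for q in[(92,660),(580,622)]]
rep("plate front",*pc); print(np.linalg.norm(pc[0]-pc[1]))
rep("ratchet head(z25), drive z34, neck z18 mid, handle mid z25,end", P(151,255,25,a),P(145,253,34,a),P(143,333,18,a),P(126,449,25,a),P(118,518,25,a))
rep("pliers joint z19,jaw tip z~15, ends z18",P(530,400,19,a),P(548,296,15,a),P(467,580,18,a),P(527,592,18,a))
rep("sel top z96 ends",P(140,103,96,b),P(148,222,96,b)); 
rep("disc z~60",P(141,170,60,b))
rep("fader top z88", P(468,137,88,b)); 
rep("ticks z50: .1,.075,.05,0",P(297,213,50,b),P(350,218,50,b),P(402,206,50,b),P(502,197,50,b)); rep("track ends",P(268,163,50,b),P(523,146,50,b))
rep("offbar",P(147,253,50,b))
E
```

```text
plate front [368.2 121.3] [ 389.4 -121. ]
243.24174926204867
ratchet head(z25), drive z34, neck z18 mid, handle mid z25,end [566.1 417.9] [565.9 418.4] [527.8 422.6] [469.3 427.3] [435.2 430.2]
pliers joint z19,jaw tip z~15, ends z18 [496.1 228.5] [548.9 220.8] [406.3 258.2] [400.7 228.3]
sel top z96 ends [631.8 100.7] [575.5  96.4]
disc z~60 [606.3  99.7]
fader top z88 [618.9 -54.7]
ticks z50: .1,.075,.05,0 [587.6  23.3] [585.5  -2.7] [591.6 -28.1] [596.6 -77. ]
track ends [612.2  37.6] [621.9 -87.3]
offbar [567.2  96.3]
```

The crops confirm the two tools are the ratchet and the black pliers, whose steel joint is at top-view pixel (266,240). The pointer is on the off bar, and the fader stands at about 20 mm. Next is a helper that works out the moves.

```bash
cat > mv.py <<'E'
import sys
from h import *
from scipy.spatial.transform import Rotation as Rr
def mv(x,y,z,ang):
    "ang: wanted world angle (deg) of jaw axis (tool x), mod 180"
    s=ctrl.read_state(); R=Rr.from_rotvec(s["ee_rot"]).as_matrix(); p=s["tool_pos"]
    d=R.T@(np.array([x,y,z])-p)
    cur=np.degrees(np.arctan2(R[1,0],R[0,0])); yaw=-((ang-cur+90)%180-90)
    print(f"t={s['time']:.1f} pos={p.round(1)} jawang={cur:.1f} j6={s['joints'][5]:.2f} gap={s['finger_gap']:.1f} F={s['ft_force'].round(1)}\n shift {d.round(1)} yaw {yaw:.1f}")
if __name__=="__main__": mv(*map(float,sys.argv[1:5]))
E
python3 mv.py 523 422 60 84.6
```

```text
t=0.3 pos=[214.2 533.5 177.5] jawang=68.1 j6=-0.21 gap=92.2 F=[ 0.6 -0.3  0.6]
 shift [ 11.7 328.1 117.5] yaw -16.5
```

Request:
arm_command:
  targets: "2 50 5 -3 -1; 4 100 20 -7 -1; 6 150 40 -10 -1; 8 200 60 -14 -1; 10 240 80 -16.5 -1"
  force: 25

```text
time: 0.85
tool_pos: [438.5, 454.1, 99.5]
ee_rot: [2.321, 2.117, 0.002]
ft_force: [0.6, 0.4, 0.7]
finger_gap: 92.2
```

```bash
python3 mv.py 523 422 60 84.6
```

```text
t=0.8 pos=[438.5 454.1  99.5] jawang=84.7 j6=-0.87 gap=92.2 F=[0.6 0.4 0.7]
 shift [-24.3  87.1  39.6] yaw 0.1
```

Request:
arm_command:
  targets: "-12 43 20 0 -1; -24 87 38 0 -1; -24 87 38 0 -1; -24 87 38 0 -1; -24 87 38 0 -1"

```text
time: 1.35
tool_pos: [522.3, 423.1, 62.3]
ee_rot: [-2.32, -2.118, -0.003]
ft_force: [-0.2, 0.5, 0.2]
finger_gap: 91.9
```

```bash
python3 mv.py 523 422 5 84.6; python3 - <<'E'
from h import *
f=cam("wrist"); cv2.imwrite("pics/w1.png",f["frame"])
f=cam("top"); crop(f,160,160,300,300,4,"t1.png")
E
```

```text
t=1.4 pos=[522.3 423.1  62.3] jawang=84.8 j6=-0.98 gap=91.9 F=[-0.2  0.5  0.2]
 shift [-1.1  0.7 57.3] yaw 0.2
```

View pics/w1.png

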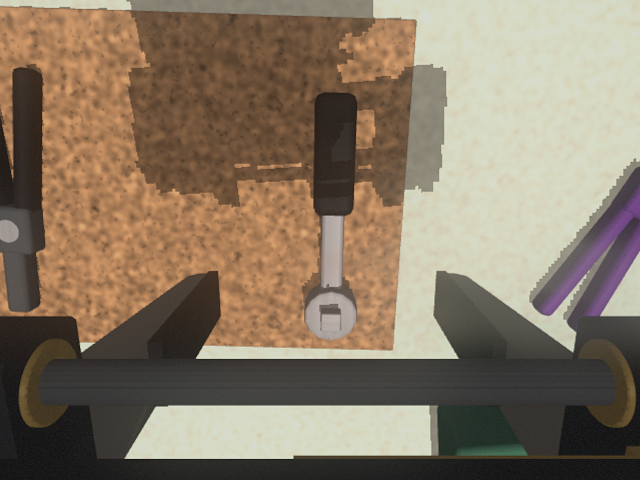

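View pics/t1.png

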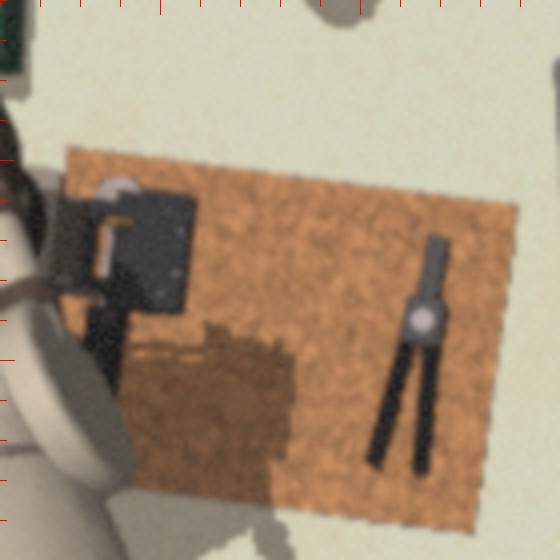

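The wrist view shows the ratchet neck at about (332,250), centred between the fingers. Descending to grasp it.

Request:
arm_command:
  targets: "-1 1 30 0 -1; -1 1 50 0 -1; -1 1 57 0 -1; -1 1 57 0 -1; -1 1 57 0 -1"

```text
time: 1.95
tool_pos: [523.7, 423.4, 7.3]
ee_rot: [2.318, 2.12, 0.007]
ft_force: [-0.2, -0.3, 0.5]
finger_gap: 91.7
```

Request:
arm_command:
  targets: "0 0 0 0 1; 0 0 0 0 1; 0 0 0 0 1; 0 0 0 0 1; 0 0 0 0 1"

```text
time: 2.45
tool_pos: [523.7, 423.3, 7.4]
ee_rot: [2.318, 2.12, 0.007]
ft_force: [-0.7, -0.6, -0.1]
finger_gap: 53.9
```

Request:
arm_command:
  targets: "0 0 0 0 1; 0 0 -10 0 1; 0 0 -30 0 1; 0 0 -60 0 1; 0 0 -65 0 1"

```text
time: 2.95
tool_pos: [526.3, 424.8, 77.5]
ee_rot: [2.316, 2.118, 0.02]
ft_force: [0.9, -0.4, 1.0]
finger_gap: 14.2
```

```bash
python3 mv.py 482 64 70 95; python3 - <<'E'
from h import *
f=cam("wrist"); cv2.imwrite("pics/w2.png",f["frame"])
E
```

```text
t=3.0 pos=[526.3 424.8  77.5] jawang=84.9 j6=-0.98 gap=14.2 F=[ 0.9 -0.4  1. ]
 shift [-363.3  -12.     4.7] yaw -10.1
```

View pics/w2.png

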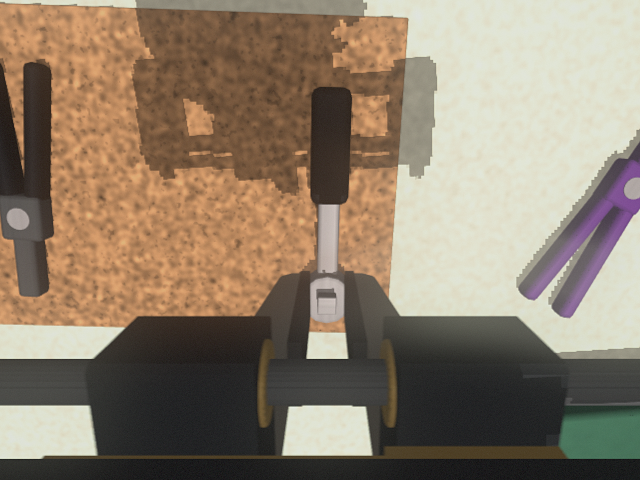

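The fingers were still closing when I lifted, so the ratchet is still on the mat, with its handle at pixel (332,140). I'll reopen, go down again and wait longer.

Request:
arm_command:
  targets: "0 0 0 0 -1; 0 0 0 0 -1; 0 0 0 0 -1; 0 0 0 0 -1; 0 0 0 0 -1"

```text
time: 3.5
tool_pos: [525.4, 424.2, 75.5]
ee_rot: [2.317, 2.119, 0.016]
ft_force: [1.0, -0.4, -0.0]
finger_gap: 47.9
```

```bash
python3 mv.py 523 422 5 84.6
```

```text
t=3.5 pos=[525.4 424.2  75.5] jawang=84.9 j6=-0.98 gap=47.9 F=[ 1.  -0.4 -0. ]
 shift [-2.8 -2.8 70.5] yaw 0.3
```

Request:
arm_command:
  targets: "-2 -2 20 0 -0.5; -2 -2 40 0 -0.5; -2 -2 55 0 -0.5; -2 -2 55 0 -0.5; -2 -2 55 0 -0.5"

```text
time: 4.0
tool_pos: [523.7, 422.7, 20.6]
ee_rot: [2.317, 2.119, 0.015]
ft_force: [0.1, -0.2, -0.9]
finger_gap: 68.8
```

```bash
python3 mv.py 523 422 5 84.6; python3 - <<'E'
from h import *
f=cam("wrist"); cv2.imwrite("pics/w3.png",f["frame"])
E
```

```text
t=4.0 pos=[523.7 422.7  20.6] jawang=84.9 j6=-0.98 gap=68.8 F=[ 0.1 -0.2 -0.9]
 shift [-0.9 -0.8 15.6] yaw 0.3
```

View pics/w3.png

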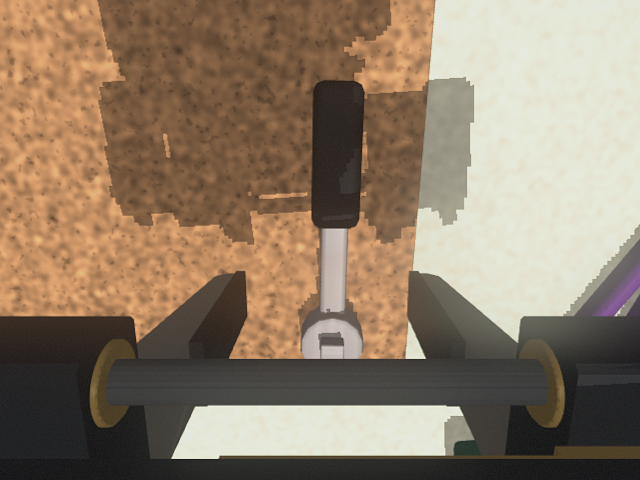

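The ratchet is undisturbed, with its neck at about (332,265) between the open fingers.

Request:
arm_command:
  targets: "-1 -1 8 0 -0.5; -1 -1 15 0 -0.5; -1 -1 15 0 0; -1 -1 15 0 1; -1 -1 15 0 1"

```text
time: 4.55
tool_pos: [523.6, 422.4, 6.7]
ee_rot: [2.316, 2.118, 0.018]
ft_force: [0.3, -0.3, -0.1]
finger_gap: 46.8
```

Request:
arm_command:
  targets: "0 0 0 0 1; 0 0 0 0 1; 0 0 0 0 1; 0 0 0 0 1; 0 0 0 0 1"

```text
time: 5.05
tool_pos: [523.6, 422.4, 6.7]
ee_rot: [2.316, 2.118, 0.018]
ft_force: [1.1, -0.2, 0.7]
finger_gap: 7.3
```

Request:
arm_command:
  targets: "0 0 0 0 1; 0 0 0 0 1; 0 0 0 0 1; 0 0 0 0 1; 0 0 0 0 1"

```text
time: 5.55
tool_pos: [523.6, 422.3, 6.7]
ee_rot: [2.316, 2.118, 0.018]
ft_force: [-0.5, 0.3, -0.4]
finger_gap: 0.5
```

The fingers closed to 0.5 mm with nothing between them. I'll look again.

```bash
python3 - <<'E'
from h import *
f=cam("wrist"); cv2.imwrite("pics/w4.png",f["frame"])
f=cam("top"); crop(f,160,160,300,300,4,"t4.png")
f=cam("side"); crop(f,220,170,330,250,7,"s4.png")
E
```

```text
(no output)
```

View pics/w4.png

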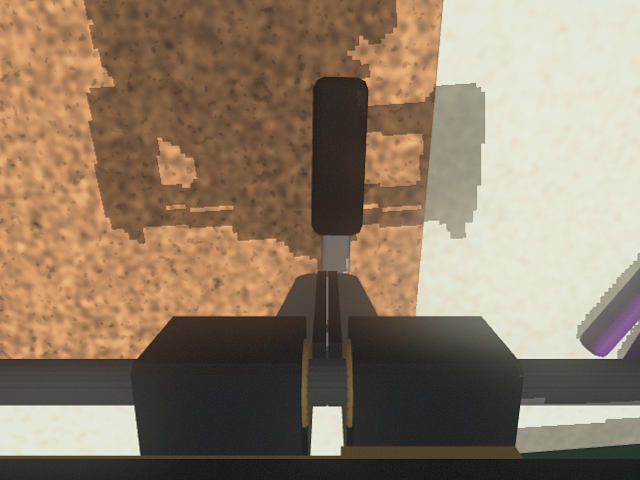

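View pics/s4.png

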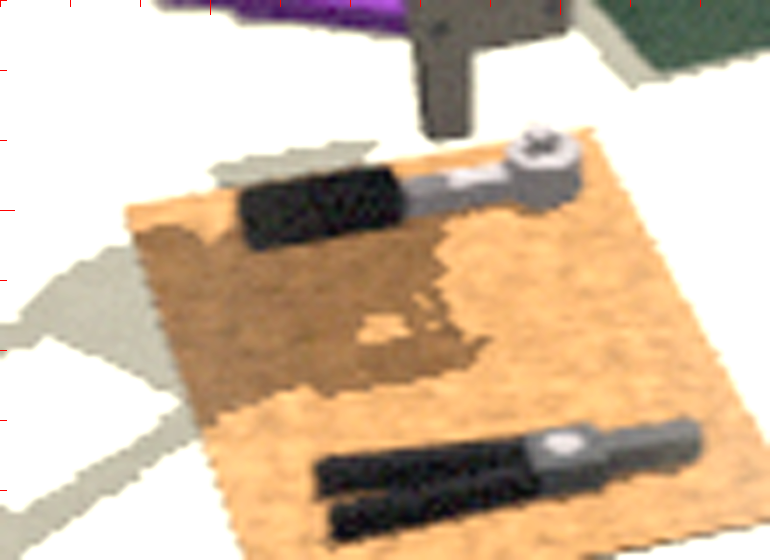

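```bash
python3 - <<'E'
from h import *
np.set_printoptions(precision=2,suppress=True)
s=ctrl.read_state(); f=cam("side")
for dz in (0,20,30,40,50): print(dz,w2p(f,s["tool_pos"]+[0,0,dz]))
print(w2p(f,[523,422,18]),w2p(f,[566,418,34]))
print(s["joints"],s["tool_pos"])
cv2.imwrite("pics/s5.png",f["frame"])
w=cam("wrist"); print(w["extrinsics"], w2p(w,s["tool_pos"]))
E
```

```text
0 (np.float64(283.7905033202481), np.float64(198.72421563409642))
20 (np.float64(283.49660365677767), np.float64(193.0454191495315))
30 (np.float64(283.34774515741213), np.float64(190.16914119496448))
40 (np.float64(283.19759208082166), np.float64(187.26784912331001))
50 (np.float64(283.04612746543313), np.float64(184.34121519917494))
(np.float64(283.4846077949961), np.float64(195.62354522130605)) (np.float64(297.2148176588957), np.float64(188.460229574035))
[ 0.5   0.56  1.44  0.    1.13 -0.98] [523.58 422.35   6.68]
[[  0.09  -0.97  -0.25 456.68]
 [  1.     0.09   0.02 427.44]
 [  0.01  -0.25   0.97 212.75]
 [  0.     0.     0.     1.  ]] (np.float64(325.9619636571078), np.float64(265.12988900244557))
```

View pics/s5.png

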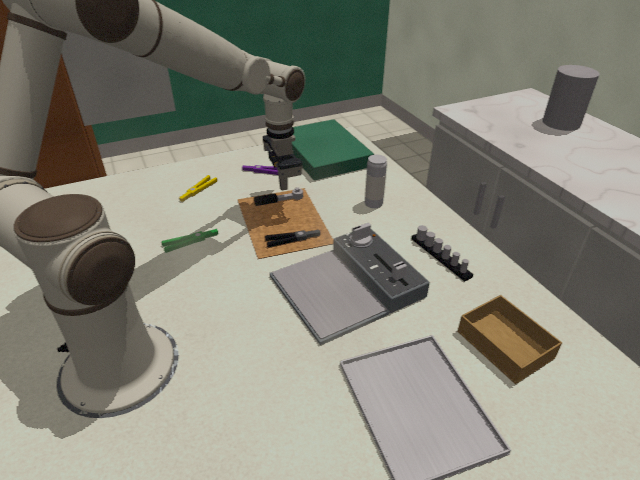

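View pics/t4.png

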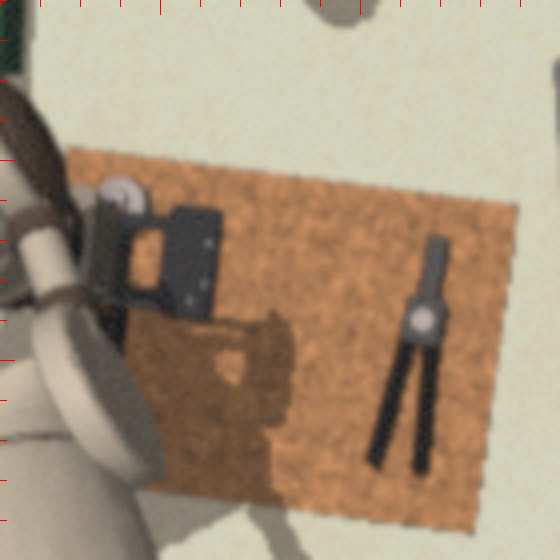

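```bash
python3 - <<'E'
from h import *
np.set_printoptions(precision=1,suppress=True)
w=cam("wrist")
for z in (25,-5): 
    A=[p2w(w,u,v,z) for u,v in((314,160),(367,160),(340,78),(337,234))]
    print(z,np.linalg.norm(A[0]-A[1]),np.linalg.norm(A[2]-A[3]),A)
im=cv2.imread("pics/w3.png"); 
t=cam("top"); s=ctrl.read_state(); print(w2p(t,s["tool_pos"]),w2p(t,s["tool_pos"]+[0,0,100]))
E
```

```text
25 23.159081407943834 67.03535203022221 [array([469.2, 421.9,  25. ]), array([471.3, 445. ,  25. ]), array([436.6, 436. ,  25. ]), array([503.3, 429.2,  25. ])]
-5 26.859682161137314 77.74696316211025 [array([471.2, 421.1,  -5. ]), array([473.6, 447.8,  -5. ]), array([433.4, 437.4,  -5. ]), array([510.7, 429.4,  -5. ])]
(np.float64(189.8619177036108), np.float64(228.70999610136133)) (np.float64(178.21936956165243), np.float64(224.4992811656023))
```

```bash
python3 - <<'E'
from h import *
np.set_printoptions(precision=1,suppress=True)
w=cam("wrist");sd=cam("side");s=ctrl.read_state();p=s["tool_pos"]
for dz in (0,10,20,30,40): print(dz,w2p(w,p+[-10,0,dz]),w2p(w,p+[10,0,dz]))
print(p2w(sd,283.7,189.7,7))
print(cv2.__version__)
E
```

```text
0 (np.float64(324.1956834390088), np.float64(246.29138832024458)) (np.float64(327.7205384059218), np.float64(283.4974922609552))
10 (np.float64(324.20737140009965), np.float64(251.8403808217115)) (np.float64(327.89537596592766), np.float64(290.64085386220063))
20 (np.float64(324.22022460978775), np.float64(257.9425883517011)) (np.float64(328.08721390091233), np.float64(298.47880206043567))
30 (np.float64(324.23442646696293), np.float64(264.68508161972875)) (np.float64(328.29865847498576), np.float64(307.1178213373986))
40 (np.float64(324.25020098842606), np.float64(272.17421515061574)) (np.float64(328.5328773848145), np.float64(316.68733469997517))
[541.7 469.    7. ]
4.12.0
```

```bash
python3 - <<'E'
from rig import ctrl
print(ctrl.grasp_offset, [a for a in dir(ctrl) if a[0]!='_'])
s=ctrl.read_state(); print(s["joints"], s["ee_rot"])
E
```

```text
18.700000000000003 ['MotionError', 'grab_frame', 'grasp_offset', 'read_state', 'sign_off']
[ 4.99443109e-01  5.61047931e-01  1.43795049e+00  3.27997232e-04
  1.13061876e+00 -9.82243336e-01] [2.31638756 2.11836022 0.01836219]
```

Request:
arm_command:
  targets: "0 0 0 0 -0.3; 0 0 0 0 -0.3; 0 0 0 0 -0.3; 0 0 0 0 -0.3; 0 0 0 0 -0.3"

```text
time: 6.5
tool_pos: [523.6, 422.4, 6.7]
ee_rot: [2.316, 2.118, 0.018]
ft_force: [-0.2, -0.4, 0.6]
finger_gap: 38.3
```

Request:
arm_command:
  targets: "0 0 0 0 -0.3; 0 0 0 0 -0.3; 0 0 0 0 -0.3; 0 0 0 0 -0.3; 0 0 0 0 -0.3"

```text
time: 7.0
tool_pos: [523.6, 422.3, 6.7]
ee_rot: [2.316, 2.118, 0.018]
ft_force: [1.0, 0.2, -0.5]
finger_gap: 60.1
```

The side and wrist views both put the real fingertips about 30 mm above the reported TCP. I'll go down in guarded steps.

Request:
arm_command:
  targets: "0 0 3 0 -0.3; 0 0 6 0 -0.3; 0 0 9 0 -0.3; 0 0 12 0 -0.3; 0 0 12 0 -0.3"

```text
time: 7.5
tool_pos: [523.2, 422.1, -6.1]
ee_rot: [2.317, 2.119, 0.016]
ft_force: [-0.5, 0.4, 0.2]
finger_gap: 59.8
```

```bash
python3 - <<'E'
from h import *
f=cam("side"); crop(f,220,170,330,250,7,"s6.png")
E
```

```text
(no output)
```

View pics/s6.png

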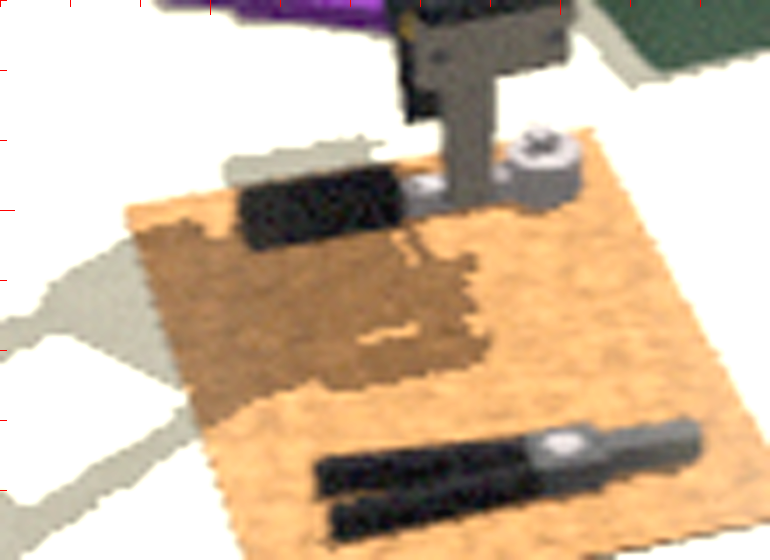

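```bash
python3 - <<'E'
from h import *
np.set_printoptions(precision=1,suppress=True)
f=cam("side")
for z in (0,10,20,30,40): print(z,p2w(f,286.9,199.7,z))
E
```

```text
0 [533.6 423.1   0. ]
10 [528.3 408.8  10. ]
20 [522.9 394.4  20. ]
30 [517.6 380.1  30. ]
40 [512.3 365.7  40. ]
```

Request:
arm_command:
  targets: "0 0 4 0 -0.3; 0 0 8 0 -0.3; 0 0 11 0 -0.3; 0 0 14 0 -0.3; 0 0 14 0 -0.3"

```text
time: 8.1
tool_pos: [523.3, 422.2, -20.3]
ee_rot: [2.317, 2.119, 0.016]
ft_force: [0.4, -0.3, -0.4]
finger_gap: 59.7
```

Request:
arm_command:
  targets: "0 0 2 0 1; 0 0 2 0 1; 0 0 2 0 1; 0 0 2 0 1; 0 0 2 0 1"

```text
time: 8.6
tool_pos: [523.5, 422.3, -22.1]
ee_rot: [2.317, 2.119, 0.017]
ft_force: [1.2, 2.6, -0.7]
finger_gap: 21.6
```

Request:
arm_command:
  targets: "0 0 0 0 1; 0 0 0 0 1; 0 0 0 0 1; 0 0 0 0 1; 0 0 0 0 1"

```text
time: 9.1
tool_pos: [523.5, 422.4, -22.0]
ee_rot: [2.317, 2.119, 0.017]
ft_force: [0.2, -0.1, 0.1]
finger_gap: 13.3
```

The neck is gripped, with a gap of 13.3 mm. The reported z runs about 29 mm below the true tip. Lifting.

Request:
arm_command:
  targets: "0 0 -10 0 1; 0 0 -25 0 1; 0 0 -45 0 1; 0 0 -60 0 1; 0 0 -60 0 1"

```text
time: 9.6
tool_pos: [525.3, 423.4, 42.2]
ee_rot: [2.315, 2.117, 0.027]
ft_force: [1.2, -0.6, -0.4]
finger_gap: 13.0
```

```bash
python3 mv.py 475 64 35 95; python3 - <<'E'
from h import *
f=cam("side"); crop(f,220,150,330,250,6,"s7.png")
f=cam("wrist"); cv2.imwrite("pics/w7.png",f["frame"])
E
```

```text
t=9.6 pos=[525.3 423.4  42.2] jawang=84.9 j6=-0.98 gap=13.0 F=[ 1.2 -0.6 -0.4]
 shift [-362.5  -18.2    3.2] yaw -10.1
```

View pics/s7.png

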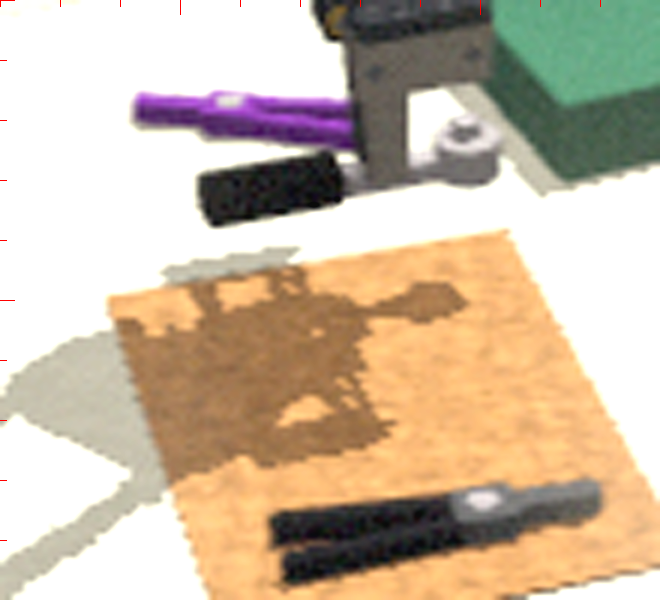

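View pics/w7.png

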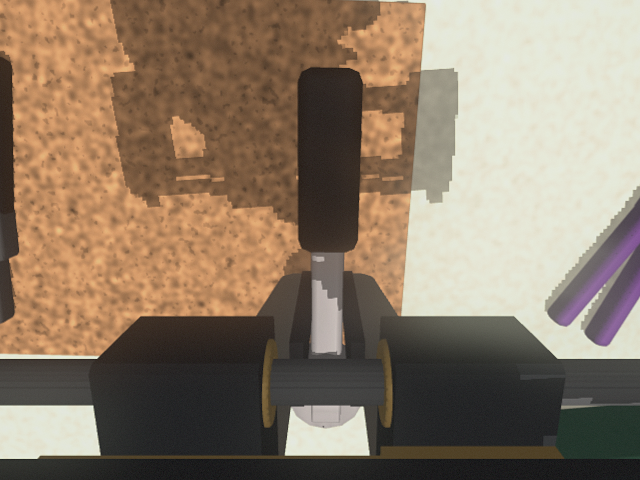

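Ratchet is held level. Carrying it over the plate.

Request:
arm_command:
  targets: "-45 -2 0 -2 1; -90 -4 0 -4 1; -135 -7 0 -6 1; -180 -9 0 -8 1; -220 -11 0 -10 1"

```text
time: 10.2
tool_pos: [490.9, 202.0, 35.6]
ee_rot: [2.122, 2.314, 0.015]
ft_force: [0.1, -0.4, -2.2]
finger_gap: 13.2
```

```bash
python3 mv.py 472.2 63.4 35 95
```

```text
t=10.2 pos=[490.9 202.   35.6] jawang=95.0 j6=-1.50 gap=13.2 F=[ 0.1 -0.4 -2.2]
 shift [-136.4  -30.6   -0.3] yaw -0.0
```

Request:
arm_command:
  targets: "-45 -10 0 0 1; -90 -20 0 0 1; -136 -31 0 0 1; -136 -31 0 0 1; -136 -31 0 0 1"

```text
time: 10.7
tool_pos: [471.0, 63.1, 34.0]
ee_rot: [2.126, 2.312, 0.014]
ft_force: [1.1, 1.7, -2.1]
finger_gap: 13.1
```

```bash
python3 mv.py 472.2 63.4 -8 95; python3 - <<'E'
from h import *
f=cam("side"); crop(f,250,180,440,340,4,"s8.png")
f=cam("top"); crop(f,290,160,420,300,4,"t8.png")
E
```

```text
t=10.7 pos=[471.   63.1  34. ] jawang=94.8 j6=-1.79 gap=13.1 F=[ 1.1  1.7 -2.1]
 shift [-0.   0.9 42. ] yaw -0.2
```

View pics/s8.png

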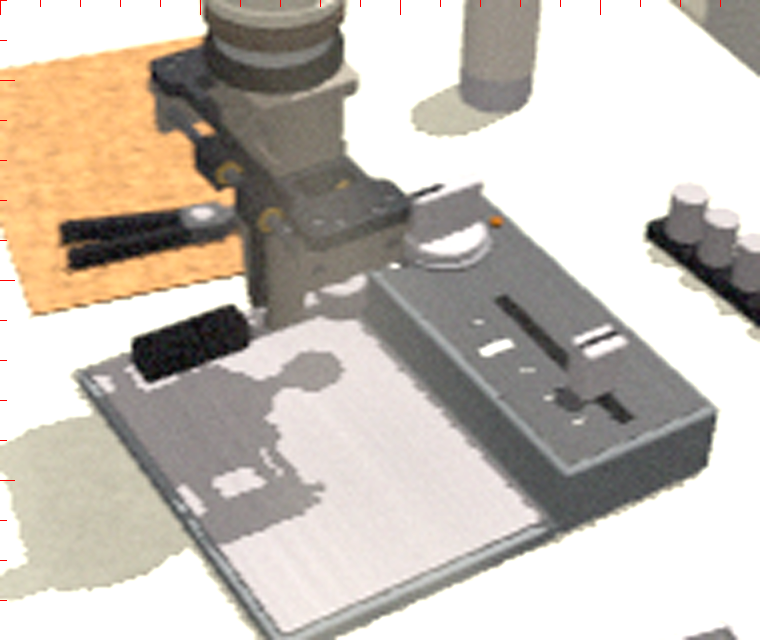

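View pics/t8.png

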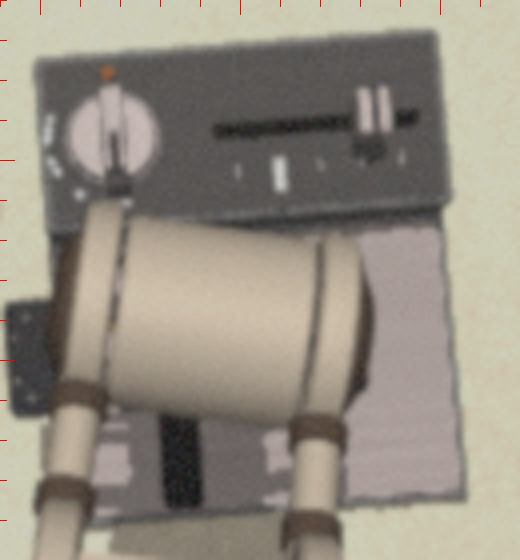

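Request:
arm_command:
  targets: "0 1 10 0 1; 0 1 20 0 1; 0 1 30 0 1; 0 1 36 0 1; 0 1 38 0 1"

```text
time: 11.3
tool_pos: [471.6, 65.2, -5.1]
ee_rot: [-2.121, -2.316, -0.012]
ft_force: [0.2, -0.8, -1.8]
finger_gap: 12.9
```

Request:
arm_command:
  targets: "0 0 1 0 1; 0 0 2 0 1; 0 0 2 0 1"

```text
time: 11.6
tool_pos: [471.8, 65.2, -7.0]
ee_rot: [-2.122, -2.316, -0.012]
ft_force: [-0.2, 0.3, -0.6]
finger_gap: 13.4
```

```bash
python3 mv.py 472.2 63.4 -8 95; python3 - <<'E'
from h import *
f=cam("side"); crop(f,250,180,440,340,4,"s9.png")
E
```

```text
t=11.6 pos=[471.8  65.2  -7. ] jawang=95.0 j6=-1.79 gap=13.4 F=[-0.2  0.3 -0.6]
 shift [-1.8  0.2  1. ] yaw 0.0
```

View pics/s9.png

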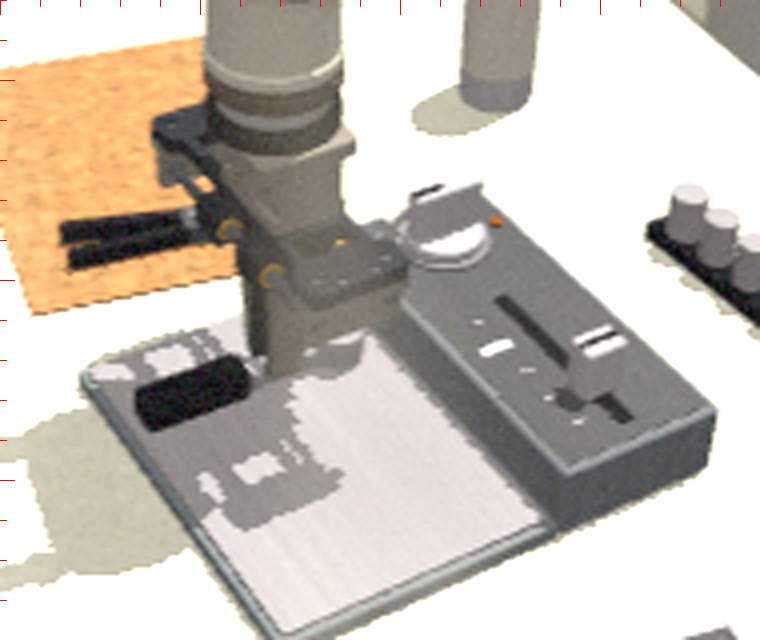

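Request:
arm_command:
  targets: "0 0 1 0 1; 0 0 2 0 1; 0 0 2 0 1"

```text
time: 11.95
tool_pos: [471.9, 65.2, -8.9]
ee_rot: [-2.122, -2.316, -0.013]
ft_force: [-0.4, 0.1, -2.3]
finger_gap: 13.3
```

Request:
arm_command:
  targets: "0 0 0 0 -0.3; 0 0 0 0 -0.3; 0 0 0 0 -0.3; 0 0 0 0 -0.3; 0 0 0 0 -0.3"

```text
time: 12.45
tool_pos: [472.0, 65.1, -8.8]
ee_rot: [-2.122, -2.316, -0.013]
ft_force: [0.1, -0.6, -0.9]
finger_gap: 51.3
```

Request:
arm_command:
  targets: "0 0 0 0 -0.3; 0 0 -20 0 -0.3; 0 0 -50 0 -0.3; 0 0 -80 0 -0.3; 0 0 -80 0 -0.3"

```text
time: 12.95
tool_pos: [475.2, 64.2, 75.5]
ee_rot: [2.117, 2.312, 0.021]
ft_force: [1.1, -0.2, 0.0]
finger_gap: 59.6
```

```bash
python3 mv.py 496 228.5 40 81.2
```

```text
t=12.9 pos=[475.2  64.2  75.5] jawang=95.0 j6=-1.78 gap=59.6 F=[ 1.1 -0.2  0. ]
 shift [161.7  34.6  36.6] yaw 13.8
```

Request:
arm_command:
  targets: "40 8 0 4 -0.3; 80 16 0 8 -0.3; 120 25 10 12 -0.3; 162 35 20 13.8 -0.3; 162 35 37 13.8 -0.3"

```text
time: 13.45
tool_pos: [497.0, 233.3, 39.4]
ee_rot: [2.377, 2.046, 0.026]
ft_force: [0.2, -0.6, -0.3]
finger_gap: 59.5
```

```bash
python3 mv.py 496 228.5 -23 81.2;  python3 - <<'E'
from h import *
f=cam("wrist"); cv2.imwrite("pics/w10.png",f["frame"])
f=cam("side"); crop(f,230,180,430,340,4,"s10.png")
E
```

```text
t=13.4 pos=[497.  233.3  39.4] jawang=81.4 j6=-1.21 gap=59.5 F=[ 0.2 -0.6 -0.3]
 shift [-5.4 -1.2 62.4] yaw 0.2
```

View pics/w10.png

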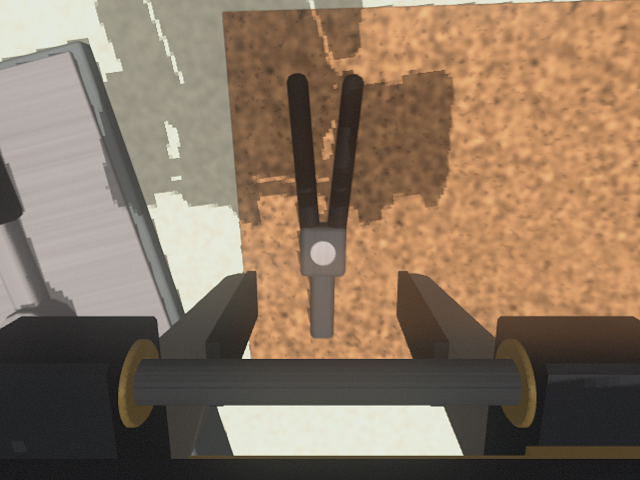

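View pics/s10.png

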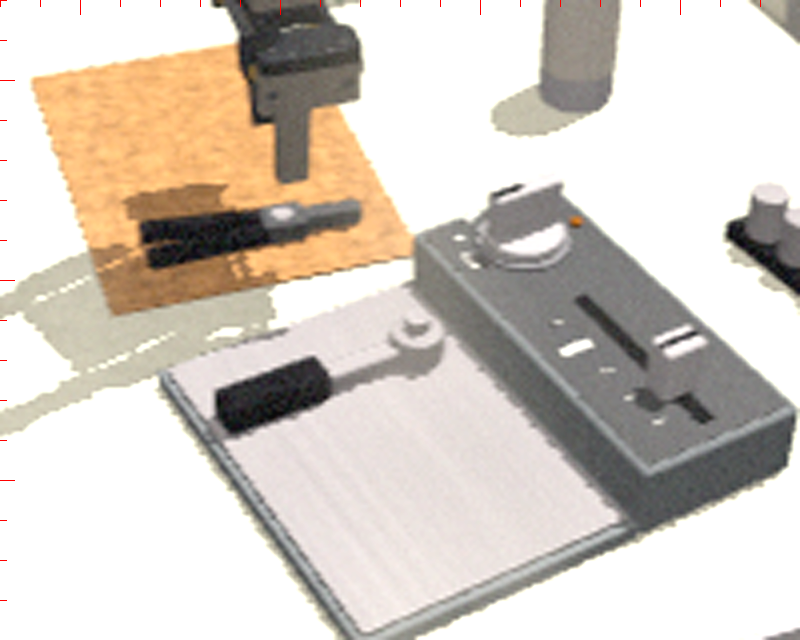

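Wrist view: pliers joint at (323,252), almost centred between the fingers. Side view: the ratchet lies flat on the plate. Descending on the pliers.

Request:
arm_command:
  targets: "-3 -1 20 0 -0.3; -4 -1 40 0 -0.3; -4 -1 52 0 -0.3; -4 -1 58 0 -0.3; -4 -1 61 0 -0.3"

```text
time: 14.05
tool_pos: [492.5, 225.3, -24.8]
ee_rot: [2.382, 2.045, 0.013]
ft_force: [0.9, 0.5, -0.8]
finger_gap: 59.7
```

Request:
arm_command:
  targets: "0 0 0 0 0.2; 0 0 0 0 1; 0 0 0 0 1; 0 0 0 0 1; 0 0 0 0 1"

```text
time: 14.55
tool_pos: [493.3, 225.7, -24.1]
ee_rot: [2.381, 2.045, 0.015]
ft_force: [0.3, 1.3, 2.1]
finger_gap: 26.0
```

Request:
arm_command:
  targets: "0 0 0 0 1; 0 0 0 0 1; 0 0 0 0 1; 0 0 0 0 1; 0 0 0 0 1"

```text
time: 15.05
tool_pos: [493.2, 225.6, -24.0]
ee_rot: [2.381, 2.045, 0.015]
ft_force: [-1.0, -0.6, 2.0]
finger_gap: 26.0
```

Request:
arm_command:
  targets: "0 0 -15 0 1; 0 0 -35 0 1; 0 0 -60 0 1; 0 0 -76 0 1; 0 0 -76 0 1"

```text
time: 15.55
tool_pos: [494.6, 225.8, 55.1]
ee_rot: [2.379, 2.043, 0.022]
ft_force: [0.5, -0.2, -1.7]
finger_gap: 25.5
```

```bash
python3 mv.py 484.7 -45.9 51 95;  python3 - <<'E'
from h import *
f=cam("side"); crop(f,230,160,430,320,4,"s11.png")
E
```

```text
t=15.6 pos=[494.6 225.8  55.1] jawang=81.3 j6=-1.22 gap=25.5 F=[ 0.5 -0.2 -1.7]
 shift [-270.1   31.1    2.5] yaw -13.7
```

View pics/s11.png

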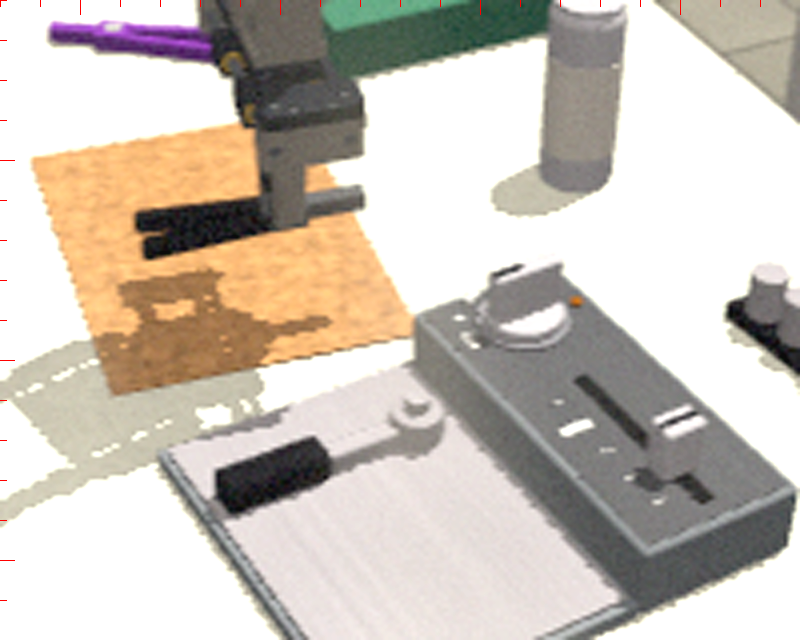

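The pliers are held clear of the mat. Carrying them past the ratchet to the right half of the plate.

Request:
arm_command:
  targets: "-45 0 0 -4 1; -90 3 0 -8 1; -135 8 0 -12 1; -180 14 0 -13.7 1; -225 21 0 -13.7 1"

```text
time: 16.1
tool_pos: [478.4, -1.4, 50.7]
ee_rot: [2.119, 2.315, 0.016]
ft_force: [0.2, -0.5, -1.9]
finger_gap: 25.4
```

```bash
python3 mv.py 484.7 -45.9 51 95
```

```text
t=16.1 pos=[478.4  -1.4  50.7] jawang=95.1 j6=-1.93 gap=25.4 F=[ 0.2 -0.5 -1.9]
 shift [-44.9   2.3  -0.5] yaw 0.1
```

Request:
arm_command:
  targets: "-45 2 0 0 1; -45 2 10 0 1; -45 2 30 0 1; -45 2 45 0 1; -45 2 57 0 1"

```text
time: 16.6
tool_pos: [483.1, -44.7, -8.8]
ee_rot: [-2.121, -2.317, -0.014]
ft_force: [0.9, 0.1, -2.4]
finger_gap: 25.5
```

```bash
python3 mv.py 484.7 -45.9 -11 95
```

```text
t=16.6 pos=[483.1 -44.7  -8.8] jawang=95.1 j6=-2.01 gap=25.5 F=[ 0.9  0.1 -2.4]
 shift [-1.3  1.5  2.2] yaw 0.1
```

Request:
arm_command:
  targets: "0 1 1 0 1; 0 1 2 0 1; 0 1 2 0 1"

```text
time: 16.9
tool_pos: [483.9, -44.2, -10.8]
ee_rot: [-2.12, -2.317, -0.013]
ft_force: [0.2, 0.2, -1.2]
finger_gap: 25.2
```

Request:
arm_command:
  targets: "0 0 0 0 -0.3; 0 0 0 0 -0.3; 0 0 0 0 -0.3; 0 0 0 0 -0.3; 0 0 0 0 -0.3"

```text
time: 17.4
tool_pos: [484.1, -44.3, -10.6]
ee_rot: [-2.12, -2.318, -0.014]
ft_force: [-0.1, 0.0, 0.1]
finger_gap: 59.6
```

Request:
arm_command:
  targets: "0 0 -20 0 -0.3; 0 0 -50 0 -0.3; 0 0 -100 0 -0.3; 0 0 -140 0 -0.3; 0 0 -140 0 -0.3"

```text
time: 17.9
tool_pos: [487.8, -46.8, 135.9]
ee_rot: [2.113, 2.31, 0.021]
ft_force: [-0.2, -0.4, 0.0]
finger_gap: 59.7
```

```bash
python3 mv.py 604.5 99 100 94.5;  python3 - <<'E'
from h import *
f=cam("side"); crop(f,250,180,440,340,4,"s12.png")
E
```

```text
t=17.9 pos=[487.8 -46.8 135.9] jawang=95.1 j6=-2.01 gap=59.7 F=[-0.2 -0.4  0. ]
 shift [134.8 128.5  38.3] yaw 0.6
```

View pics/s12.png

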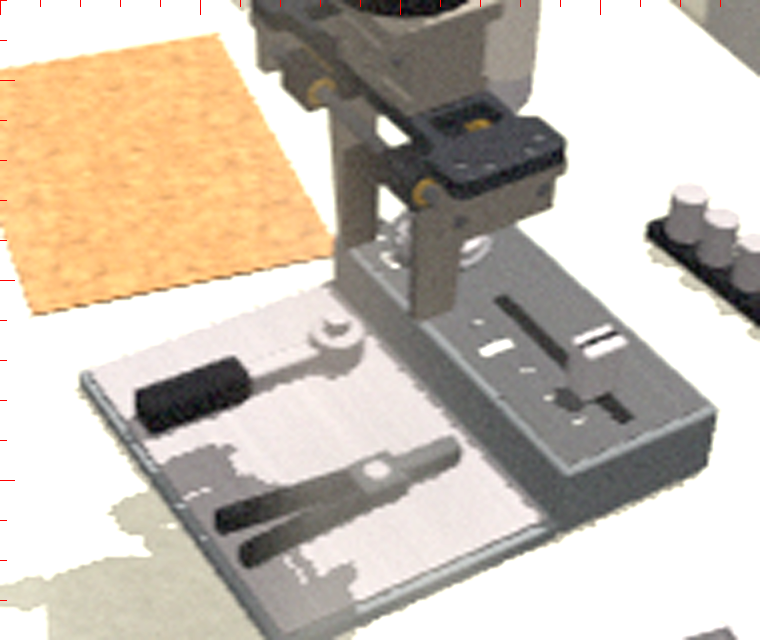

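Both tools lie flat on the plate: ratchet handle at crop (190,395), pliers joint at (375,470). Next, the selector.

Request:
arm_command:
  targets: "33 32 0 0 -0.3; 66 64 0 0 -0.3; 100 96 0 0.6 -0.3; 134 128 15 0.6 -0.3; 134 128 38 0.6 -0.3"

```text
time: 18.45
tool_pos: [604.1, 103.0, 95.3]
ee_rot: [2.123, 2.306, 0.022]
ft_force: [-0.9, -0.8, -0.5]
finger_gap: 59.7
```

Request:
arm_command:
  targets: "0 0 0 0 -0.3; 0 0 0 0 -0.3"

```text
time: 18.65
tool_pos: [602.6, 103.2, 93.4]
ee_rot: [2.125, 2.309, 0.018]
ft_force: [-0.2, -1.0, 0.5]
finger_gap: 59.6
```

```bash
python3 mv.py 604.5 99 42 94.5;  python3 - <<'E'
from h import *
f=cam("wrist"); cv2.imwrite("pics/w13.png",f["frame"])
f=cam("side"); crop(f,290,150,430,280,5,"s13.png")
E
```

```text
t=18.6 pos=[602.6 103.2  93.4] jawang=94.7 j6=-1.69 gap=59.6 F=[-0.2 -1.   0.5]
 shift [-4.6  1.  51.4] yaw 0.2
```

View pics/w13.png

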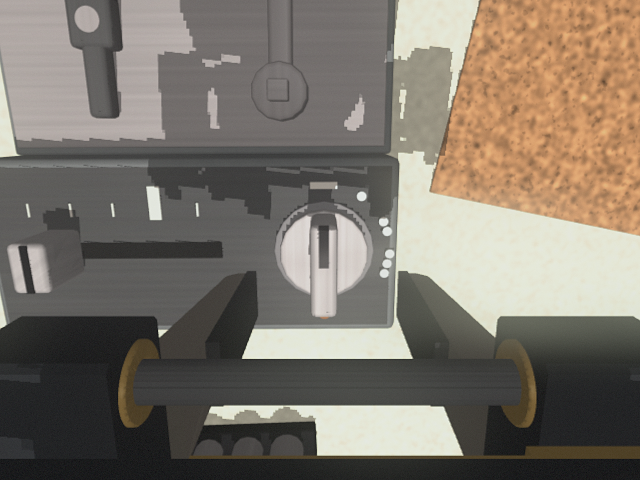

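View pics/s13.png

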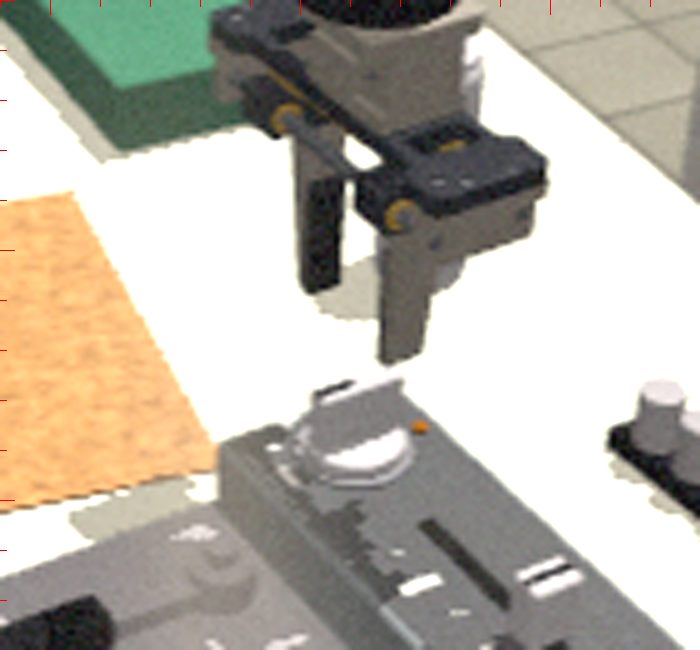

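The wrist view shows the bar at u≈323 between the fingers (centre 328), with its pointer on the off bar. Descending.

Request:
arm_command:
  targets: "-3 1 15 0 -0.3; -3 1 30 0 -0.3; -3 1 40 0 -0.3; -3 1 46 0 -0.3; -3 1 50 0 -0.3"

```text
time: 19.25
tool_pos: [605.5, 99.7, 44.8]
ee_rot: [2.125, 2.306, 0.02]
ft_force: [-0.1, 0.3, -0.0]
finger_gap: 59.9
```

```bash
python3 mv.py 604.5 99 42 94.5;  python3 - <<'E'
from h import *
f=cam("wrist"); cv2.imwrite("pics/w14.png",f["frame"])
f=cam("side"); crop(f,290,150,430,280,5,"s14.png")
E
```

```text
t=19.2 pos=[605.5  99.7  44.8] jawang=94.7 j6=-1.69 gap=59.9 F=[-0.1  0.3 -0. ]
 shift [-0.7 -1.1  2.7] yaw 0.2
```

View pics/w14.png

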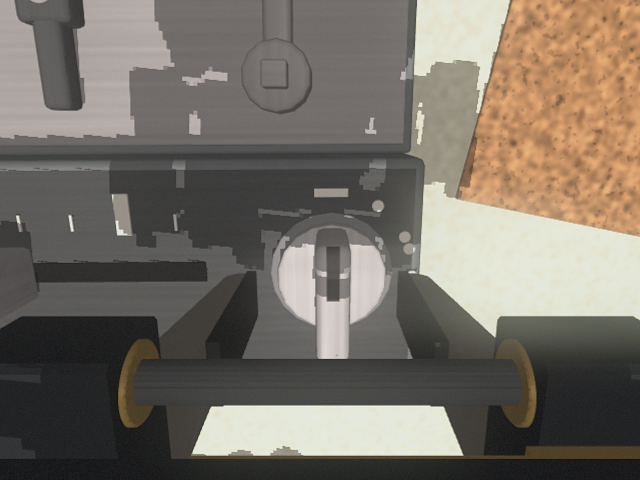

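View pics/s14.png

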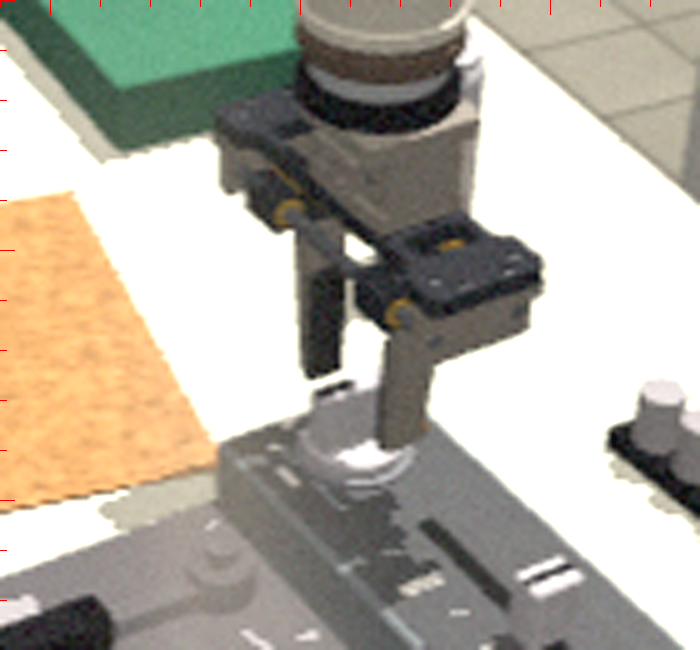

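Request:
arm_command:
  targets: "1 -1 2 0 0.4; 1 -1 2 0 1; 1 -1 2 0 1; 1 -1 2 0 1; 1 -1 2 0 1"
  force: 15

```text
time: 19.85
tool_pos: [604.8, 100.7, 43.4]
ee_rot: [2.124, 2.306, 0.021]
ft_force: [0.6, -0.1, 0.4]
finger_gap: 21.8
```

Request:
arm_command:
  targets: "0 0 0 0 1; 0 0 0 0 1; 0 0 0 0 1; 0 0 0 0 1"

```text
time: 20.25
tool_pos: [604.8, 101.7, 43.5]
ee_rot: [2.125, 2.307, 0.023]
ft_force: [-0.7, 6.0, 1.6]
finger_gap: 13.7
```

Gripped. Turning clockwise, which is +yaw about the downward tool z.

Request:
arm_command:
  targets: "0 0 0 5 1; 0 0 0 11 1; 0 0 0 18 1; 0 0 0 26 1; 0 0 0 34 1"

```text
time: 20.75
tool_pos: [604.9, 102.2, 43.5]
ee_rot: [2.715, 1.58, 0.025]
ft_force: [0.7, 3.4, -0.1]
finger_gap: 13.7
```

```bash
python3 mv.py 604.5 101.5 43 25.7
```

```text
t=20.8 pos=[604.9 102.2  43.5] jawang=60.4 j6=-1.09 gap=13.7 F=[ 0.7  3.4 -0.1]
 shift [-0.8  0.   0.5] yaw 34.7
```

Request:
arm_command:
  targets: "0 0 0 8 1; 0 0 0 16 1; 0 0 0 24 1; 0 0 0 31 1; 0 0 0 34.5 1"

```text
time: 21.25
tool_pos: [605.2, 102.5, 43.5]
ee_rot: [-3.059, -0.697, -0.026]
ft_force: [1.4, 3.3, 0.2]
finger_gap: 13.5
```

Request:
arm_command:
  targets: "0 0 0 0 1; 0 0 0 0 1; 0 0 0 0 1"

```text
time: 21.55
tool_pos: [605.2, 102.6, 43.5]
ee_rot: [-3.058, -0.699, -0.026]
ft_force: [-0.5, 2.6, 0.5]
finger_gap: 13.9
```

```bash
python3 mv.py 604.5 101.5 43 26;python3 - <<'E'
from h import *
f=cam("wrist"); cv2.imwrite("pics/w15.png",f["frame"])
E
```

```text
t=21.6 pos=[605.2 102.6  43.5] jawang=25.7 j6=-0.49 gap=13.9 F=[-0.5  2.6  0.5]
 shift [-1.1  0.7  0.5] yaw -0.3
```

View pics/w15.png

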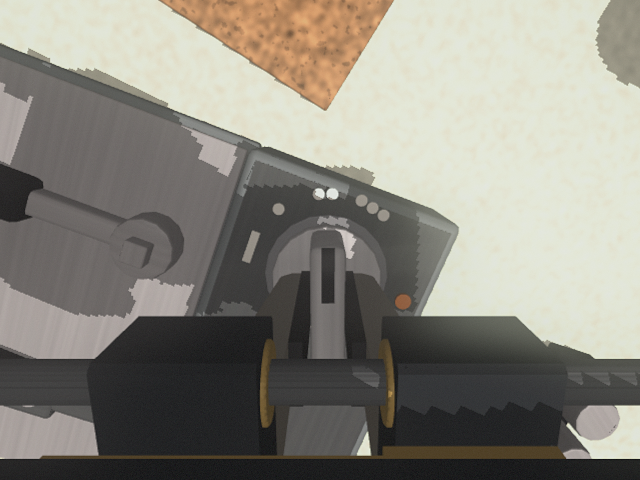

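The pointer aims at the two dots, at pixels (319–332,194). Releasing and lifting.

Request:
arm_command:
  targets: "0 0 0 0 0.3; 0 0 0 0 0.3; 0 0 0 0 0.3; 0 0 0 0 0.3; 0 0 0 0 0.3"

```text
time: 22.1
tool_pos: [605.2, 102.4, 43.5]
ee_rot: [-3.058, -0.698, -0.026]
ft_force: [-0.9, 0.5, -0.2]
finger_gap: 31.9
```

Request:
arm_command:
  targets: "0 0 -15 0 0.3; 0 0 -35 0 0.3; 0 0 -60 0 0.3; 0 0 -75 0 0.3; 0 0 -75 0 0.3"

```text
time: 22.6
tool_pos: [606.4, 101.7, 122.3]
ee_rot: [-3.06, -0.699, -0.035]
ft_force: [0.3, -0.1, 0.5]
finger_gap: 32.2
```

```bash
python3 mv.py 619 -54.7 115 95;python3 - <<'E'
from h import *
f=cam("wrist"); cv2.imwrite("pics/w16.png",f["frame"])
f=cam("side"); crop(f,260,180,440,340,4,"s16.png")
E
```

```text
t=22.6 pos=[606.4 101.7 122.3] jawang=25.7 j6=-0.49 gap=32.2 F=[ 0.3 -0.1  0.5]
 shift [-56.7 146.4   6.3] yaw -69.3
```

View pics/w16.png

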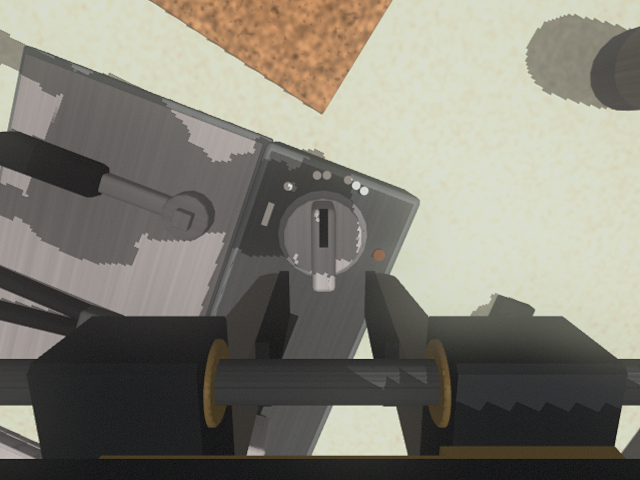

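View pics/s16.png

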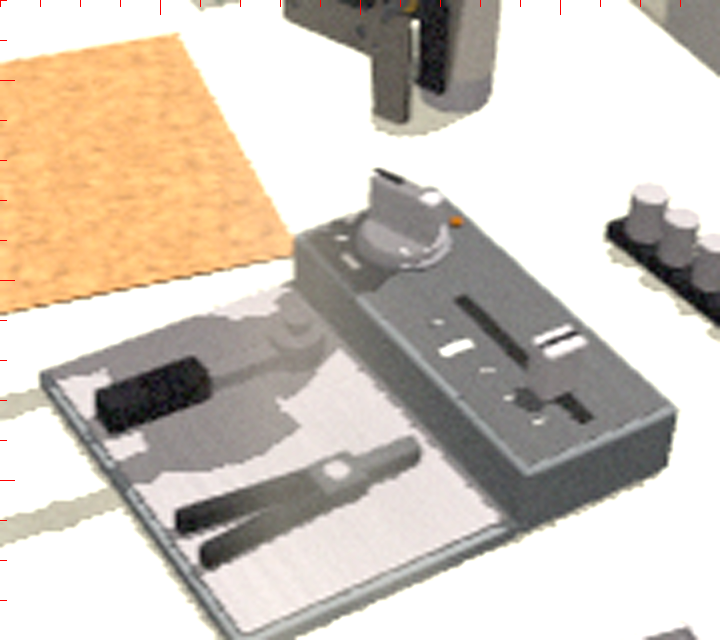

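The selector stands at two dots after release, and the tools are unchanged. Now the fader.

Request:
arm_command:
  targets: "-10 25 0 -8 -0.2; -20 50 0 -16 -0.2; -30 75 0 -24 -0.2; -40 100 0 -32 -0.2; -50 125 0 -40 -0.2"

```text
time: 23.2
tool_pos: [611.9, -33.2, 115.5]
ee_rot: [-2.633, -1.712, -0.023]
ft_force: [0.4, -0.5, -0.1]
finger_gap: 55.0
```

```bash
python3 mv.py 619 -54.7 75 95
```

```text
t=23.2 pos=[611.9 -33.2 115.5] jawang=66.1 j6=-1.41 gap=55.0 F=[ 0.4 -0.5 -0.1]
 shift [-17.3  14.9  40.4] yaw -28.9
```

Request:
arm_command:
  targets: "-17 15 0 -8 -0.2; -17 15 5 -16 -0.2; -17 15 15 -24 -0.2; -17 15 25 -29 -0.2; -17 15 30 -29 -0.2"

```text
time: 23.7
tool_pos: [617.3, -54.2, 82.6]
ee_rot: [-2.121, -2.316, -0.02]
ft_force: [-0.6, 0.7, 0.3]
finger_gap: 55.5
```

```bash
python3 mv.py 619 -54.7 32 95;python3 - <<'E'
from h import *
f=cam("wrist"); cv2.imwrite("pics/w17.png",f["frame"])
E
```

```text
t=23.7 pos=[617.3 -54.2  82.6] jawang=95.1 j6=-1.95 gap=55.5 F=[-0.6  0.7  0.3]
 shift [-1.1  1.3 50.6] yaw 0.1
```

View pics/w17.png

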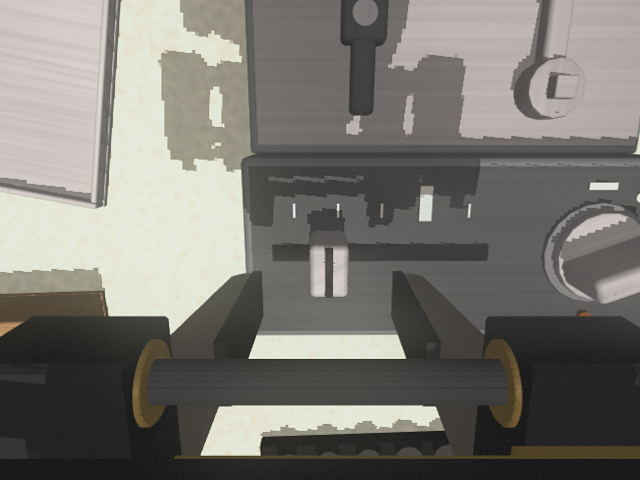

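The fader grip is at u≈329 between the fingers. Descending and gripping.

Request:
arm_command:
  targets: "-1 1 15 0 -0.2; -1 1 30 0 -0.2; -1 1 40 0 -0.2; -1 1 47 0 -0.2; -1 1 49 0 -0.2"

```text
time: 24.25
tool_pos: [617.8, -54.2, 31.9]
ee_rot: [-2.122, -2.312, -0.018]
ft_force: [-0.4, 1.1, 0.4]
finger_gap: 55.0
```

Request:
arm_command:
  targets: "0 0 0 0 0.3; 0 0 0 0 0.3; 0 0 0 0 1; 0 0 0 0 1; 0 0 0 0 1"

```text
time: 24.75
tool_pos: [618.1, -54.1, 32.4]
ee_rot: [-2.122, -2.313, -0.019]
ft_force: [0.4, 1.0, 1.0]
finger_gap: 20.2
```

Request:
arm_command:
  targets: "0 0 0 0 1; 0 0 0 0 1; 0 0 0 0 1; 0 0 0 0 1"

```text
time: 25.15
tool_pos: [618.1, -54.2, 32.5]
ee_rot: [-2.122, -2.313, -0.019]
ft_force: [-0.6, 0.1, 0.1]
finger_gap: 19.8
```

```bash
python3 mv.py 614.9 -0.6 32 95;python3 - <<'E'
from h import *
f=cam("wrist"); cv2.imwrite("pics/w18.png",f["frame"])
E
```

```text
t=25.1 pos=[618.1 -54.2  32.5] jawang=94.9 j6=-1.95 gap=19.8 F=[-0.6  0.1  0.1]
 shift [53.6  1.4  1. ] yaw -0.1
```

View pics/w18.png

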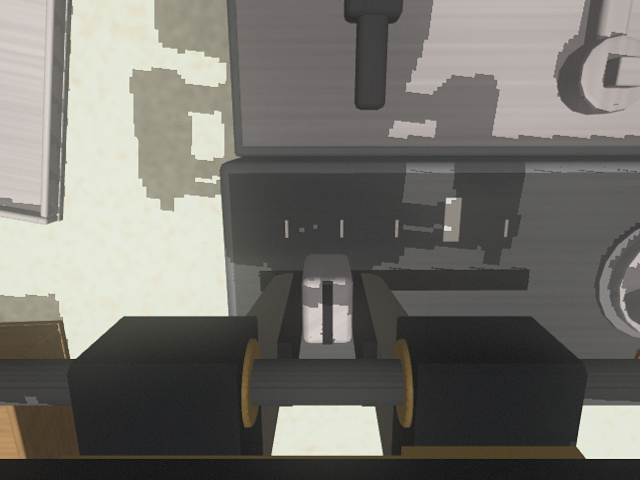

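By the ticks in the wrist view (zero at u=286, mark at u=452), the fader stands at about 19–20 mm, so I need +55 mm.

Request:
arm_command:
  targets: "10 0 0 0 1; 22 0 0 0 1; 35 0 0 0 1; 47 0 0 0 1; 55 0 0 0 1"

```text
time: 25.7
tool_pos: [613.1, 2.4, 32.5]
ee_rot: [-2.121, -2.314, -0.019]
ft_force: [3.4, -1.4, -5.9]
finger_gap: 19.8
```

Request:
arm_command:
  targets: "0 0 0 0 1; 0 0 0 0 1"

```text
time: 25.9
tool_pos: [613.0, 3.5, 32.5]
ee_rot: [-2.119, -2.313, -0.02]
ft_force: [2.5, 2.1, -3.8]
finger_gap: 19.9
```

```bash
python3 mv.py 614.9 -0.6 32 95;python3 - <<'E'
from h import *
f=cam("wrist"); cv2.imwrite("pics/w19.png",f["frame"])
E
```

```text
t=25.9 pos=[613.    3.5  32.5] jawang=95.0 j6=-1.86 gap=19.9 F=[ 2.5  2.1 -3.8]
 shift [-4.2  1.5  0.5] yaw 0.0
```

View pics/w19.png

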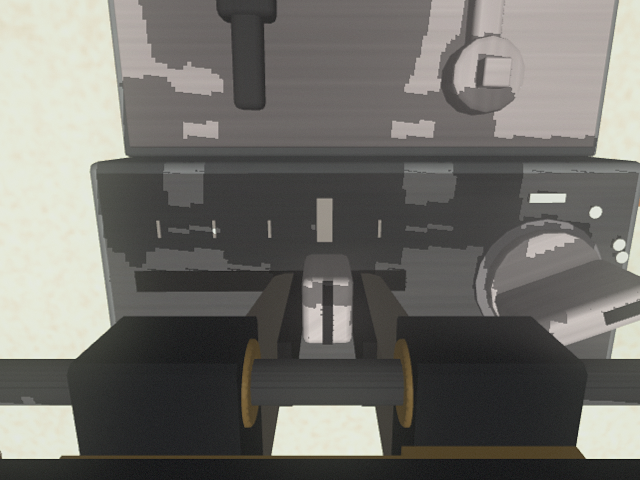

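The fader at u≈328 lines up with the wide mark at u≈324, about 2 mm over. I'll trim it slightly and hold.

Request:
arm_command:
  targets: "-2 0 0 0 1; -2 0 0 0 1; -2 0 0 0 1; -2 0 0 0 1; -2 0 0 0 1"

```text
time: 26.45
tool_pos: [613.3, 1.0, 32.5]
ee_rot: [-2.12, -2.313, -0.02]
ft_force: [1.8, 1.8, -2.8]
finger_gap: 20.1
```

Request:
arm_command:
  targets: "-10 0 0 0 1; -25 0 0 0 1; -40 0 0 0 1; -52 0 0 0 1; -62 0 0 0 1"

```text
time: 26.95
tool_pos: [618.9, -62.7, 32.5]
ee_rot: [-2.122, -2.312, -0.02]
ft_force: [-1.3, 2.3, 4.0]
finger_gap: 20.2
```

```bash
python3 mv.py 621.4 -75 32 95;python3 - <<'E'
from h import *
f=cam("wrist"); cv2.imwrite("pics/w20.png",f["frame"])
E
```

```text
t=26.9 pos=[618.9 -62.7  32.5] jawang=94.9 j6=-1.97 gap=20.2 F=[-1.3  2.3  4. ]
 shift [-12.4   1.4   0.3] yaw -0.1
```

View pics/w20.png

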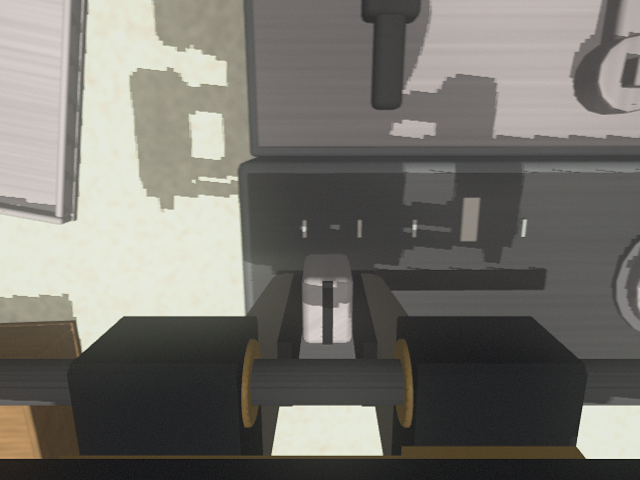

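The zero tick is at u=304 and the fader at 328, so about 11 mm remain.

Request:
arm_command:
  targets: "-4 0 0 0 1; -8 0 0 0 1; -10 0 0 0 1; -11 0 0 0 1; -12 0 0 0 1"

```text
time: 27.5
tool_pos: [619.7, -72.3, 32.4]
ee_rot: [-2.119, -2.309, -0.025]
ft_force: [-1.3, 12.9, 7.4]
finger_gap: 19.7
```

Request:
arm_command:
  targets: "0 0 0 0 1; 0 0 0 0 1"

```text
time: 27.7
tool_pos: [619.7, -72.1, 32.4]
ee_rot: [-2.119, -2.31, -0.024]
ft_force: [-1.3, 1.6, 1.8]
finger_gap: 20.0
```

```bash
python3 mv.py 621.4 -75 32 95;python3 - <<'E'
from h import *
f=cam("wrist"); cv2.imwrite("pics/w21.png",f["frame"])
E
```

```text
t=27.7 pos=[619.7 -72.1  32.4] jawang=94.9 j6=-1.98 gap=20.0 F=[-1.3  1.6  1.8]
 shift [-3.   1.5  0.4] yaw -0.1
```

View pics/w21.png

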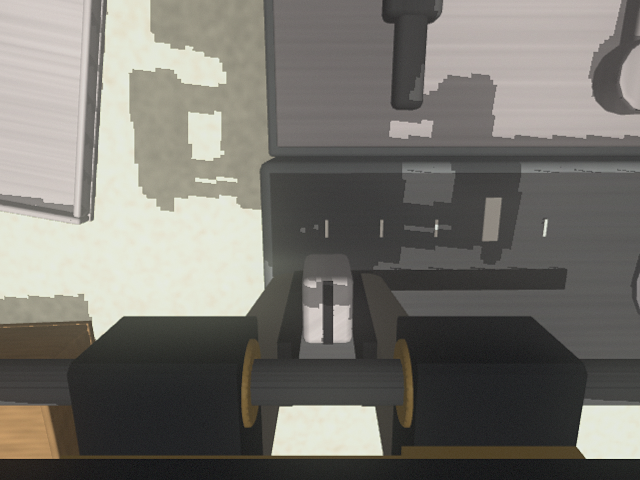

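The fader is against its stop: a 13 N reaction, with the zero tick at u=326 and the fader at 328. Releasing and going back to the selector.

Request:
arm_command:
  targets: "0 0 0 0 -0.1; 0 0 0 0 -0.1; 0 0 0 0 -0.1; 0 0 0 0 -0.1; 0 0 0 0 -0.1"

```text
time: 28.25
tool_pos: [619.7, -72.2, 32.4]
ee_rot: [-2.119, -2.309, -0.025]
ft_force: [0.2, -0.4, 0.0]
finger_gap: 50.6
```

Request:
arm_command:
  targets: "0 0 -20 0 -0.1; 0 0 -40 0 -0.1; 0 0 -60 0 -0.1; 0 0 -75 0 -0.1; 0 0 -75 0 -0.1"

```text
time: 28.75
tool_pos: [621.1, -74.1, 110.1]
ee_rot: [-2.122, -2.313, -0.028]
ft_force: [0.7, -0.0, 0.3]
finger_gap: 50.6
```

```bash
python3 mv.py 605 102.4 105 26;python3 - <<'E'
from h import *
f=cam("wrist"); cv2.imwrite("pics/w22.png",f["frame"])
f=cam("side"); crop(f,260,180,440,340,4,"s22.png")
E
```

```text
t=28.8 pos=[621.1 -74.1 110.1] jawang=94.9 j6=-1.98 gap=50.6 F=[ 0.7 -0.   0.3]
 shift [177.2  -1.    7.6] yaw 68.9
```

View pics/s22.png

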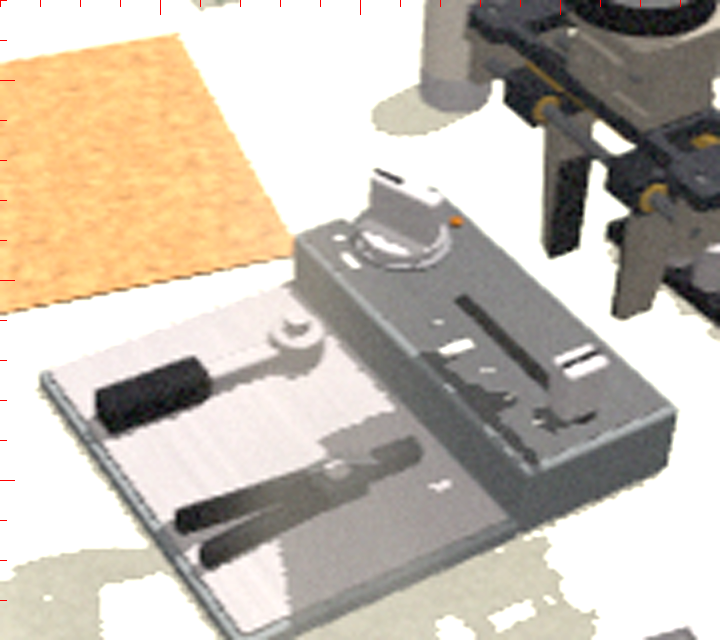

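Request:
arm_command:
  targets: "35 0 0 8 -0.1; 71 0 0 16 -0.1; 106 0 0 25 -0.1; 142 0 0 33 -0.1; 177 -1 0 41 -0.1"

```text
time: 29.35
tool_pos: [601.6, 104.3, 108.0]
ee_rot: [-2.792, -1.409, -0.015]
ft_force: [0.1, 0.0, 0.8]
finger_gap: 50.6
```

```bash
python3 mv.py 605 102.4 90 26
```

```text
t=29.4 pos=[601.6 104.3 108. ] jawang=53.6 j6=-0.98 gap=50.6 F=[0.1 0.  0.8]
 shift [ 0.3  4.  18. ] yaw 27.6
```

Request:
arm_command:
  targets: "0 4 0 8 -0.1; 0 4 0 16 -0.1; 0 4 5 24 -0.1; 0 4 10 27.5 -0.1; 0 4 15 27.5 -0.1"

```text
time: 29.85
tool_pos: [603.7, 102.2, 91.1]
ee_rot: [-3.045, -0.705, -0.005]
ft_force: [-0.4, -0.1, -0.7]
finger_gap: 50.8
```

```bash
python3 mv.py 605 102.4 43 26;python3 - <<'E'
from h import *
f=cam("wrist"); cv2.imwrite("pics/w23.png",f["frame"])
E
```

```text
t=29.9 pos=[603.7 102.2  91.1] jawang=26.1 j6=-0.50 gap=50.8 F=[-0.4 -0.1 -0.7]
 shift [ 0.9  1.1 48.1] yaw 0.1
```

View pics/w23.png

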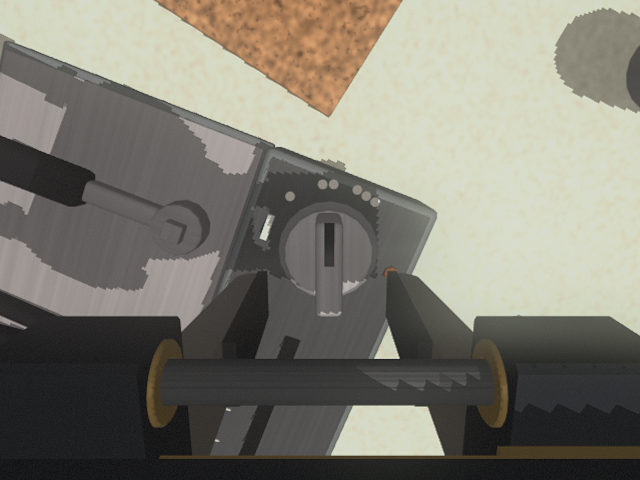

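The bar is centred between the fingers at u=329. Descending, gripping and turning back.

Request:
arm_command:
  targets: "1 1 15 0 -0.1; 1 1 30 0 -0.1; 1 1 40 0 -0.1; 1 1 45 0 -0.1; 1 1 48 0 -0.1"

```text
time: 30.4
tool_pos: [604.0, 102.6, 41.3]
ee_rot: [-3.043, -0.707, -0.001]
ft_force: [0.0, -0.4, 0.6]
finger_gap: 50.8
```

Request:
arm_command:
  targets: "0 0 0 0 0.4; 0 0 0 0 0.4; 0 0 0 0 1; 0 0 0 0 1; 0 0 0 0 1"

```text
time: 30.9
tool_pos: [604.7, 102.7, 41.8]
ee_rot: [-3.044, -0.707, -0.004]
ft_force: [0.3, 0.6, -4.8]
finger_gap: 13.6
```

Request:
arm_command:
  targets: "0 0 0 0 1; 0 0 0 0 1; 0 0 0 0 1; 0 0 0 0 1; 0 0 0 0 1"

```text
time: 31.4
tool_pos: [604.7, 102.8, 41.8]
ee_rot: [-3.043, -0.707, -0.004]
ft_force: [1.1, 0.0, -0.4]
finger_gap: 14.0
```

Request:
arm_command:
  targets: "0 0 0 -5 1; 0 0 0 -12 1; 0 0 0 -20 1; 0 0 0 -28 1; 0 0 0 -35 1"

```text
time: 31.9
tool_pos: [604.5, 102.5, 41.8]
ee_rot: [-2.687, -1.598, -0.011]
ft_force: [-0.1, -0.4, -0.4]
finger_gap: 13.9
```

```bash
python3 mv.py 605 102 43 95
```

```text
t=31.9 pos=[604.5 102.5  41.8] jawang=61.5 j6=-1.12 gap=13.9 F=[-0.1 -0.4 -0.4]
 shift [-0.2  0.7 -1.2] yaw -33.5
```

Request:
arm_command:
  targets: "0 0 0 -8 1; 0 0 0 -16 1; 0 0 0 -24 1; 0 0 0 -31 1; 0 0 0 -33 1"

```text
time: 32.4
tool_pos: [604.5, 102.3, 41.8]
ee_rot: [-2.121, -2.301, -0.017]
ft_force: [0.8, 0.1, -0.8]
finger_gap: 13.5
```

Request:
arm_command:
  targets: "0 0 0 0 1; 0 0 0 0 1; 0 0 0 0 1"

```text
time: 32.7
tool_pos: [604.5, 102.3, 41.7]
ee_rot: [-2.122, -2.3, -0.017]
ft_force: [1.2, 0.6, -0.1]
finger_gap: 14.3
```

Request:
arm_command:
  targets: "0 0 0 0 0.2; 0 0 0 0 0.2; 0 0 0 0 0.2; 0 0 0 0 0.2; 0 0 0 0 0.2"

```text
time: 33.2
tool_pos: [604.5, 102.3, 41.8]
ee_rot: [-2.122, -2.3, -0.017]
ft_force: [0.4, -0.6, -0.2]
finger_gap: 36.6
```

Request:
arm_command:
  targets: "0 0 -15 0 0.2; 0 0 -35 0 0.2; 0 0 -60 0 0.2; 0 0 -75 0 0.2; 0 0 -75 0 0.2"

```text
time: 33.7
tool_pos: [607.0, 101.0, 120.5]
ee_rot: [-2.125, -2.304, -0.023]
ft_force: [0.2, -0.6, -0.3]
finger_gap: 36.9
```

```bash
python3 mv.py 484.5 -45 60 95; python3 - <<'E'
from h import *
f=cam("wrist"); cv2.imwrite("pics/w24.png",f["frame"])
f=cam("side"); crop(f,260,180,440,340,4,"s24.png")
E
```

```text
t=33.7 pos=[607.  101.  120.5] jawang=94.6 j6=-1.70 gap=36.9 F=[ 0.2 -0.6 -0.3]
 shift [-136.5 -134.2   57.6] yaw -0.4
```

View pics/w24.png

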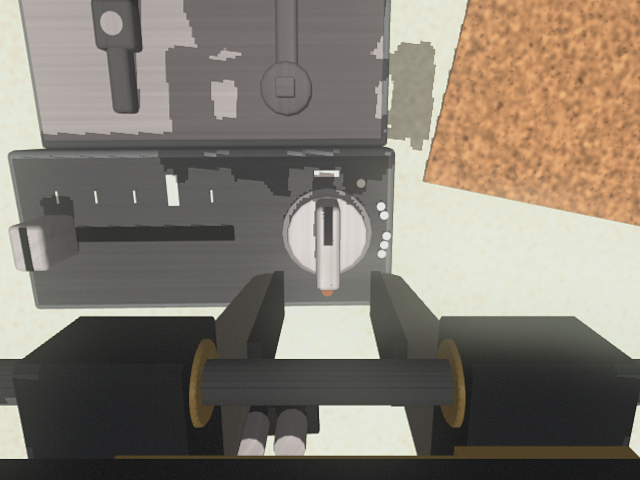

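View pics/s24.png

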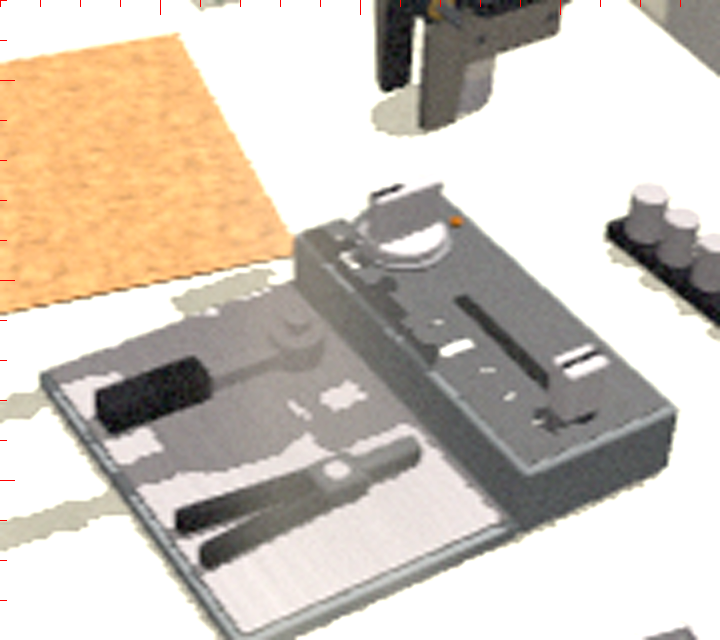

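The selector is back on the off bar, the fader is at zero, and both tools are on the plate. Next I'll move the pliers to the tray.

Request:
arm_command:
  targets: "-34 -33 0 0 -0.3; -68 -66 0 0 -0.3; -102 -100 0 0 -0.3; -136 -134 15 0 -0.3; -136 -134 50 0 -0.3"
  force: 25

```text
time: 34.3
tool_pos: [480.9, -48.3, 65.3]
ee_rot: [-2.13, -2.298, -0.017]
ft_force: [1.1, 0.9, -0.3]
finger_gap: 59.7
```

Request:
arm_command:
  targets: "0 0 5 0 -0.3; 0 0 5 0 -0.3"

```text
time: 34.5
tool_pos: [479.3, -47.7, 58.8]
ee_rot: [-2.127, -2.295, -0.015]
ft_force: [0.3, 0.2, 0.9]
finger_gap: 59.6
```

```bash
python3 mv.py 484.1 -44.3 -10.6 95; python3 - <<'E'
from h import *
f=cam("wrist"); cv2.imwrite("pics/w25.png",f["frame"])
E
```

```text
t=34.5 pos=[479.3 -47.7  58.8] jawang=94.3 j6=-2.01 gap=59.6 F=[0.3 0.2 0.9]
 shift [ 1.9  5.2 69.4] yaw -0.7
```

View pics/w25.png

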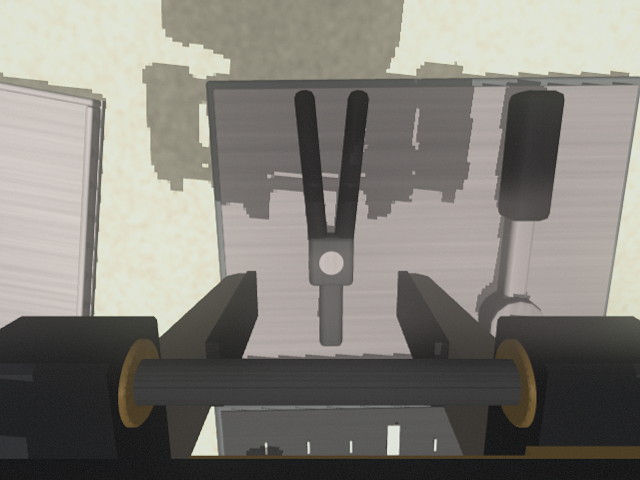

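The pliers joint is at (331,262), centred between the fingers. Descending and gripping.

Request:
arm_command:
  targets: "2 5 20 -0.7 -0.3; 2 5 40 -0.7 -0.3; 2 5 55 -0.7 -0.3; 2 5 64 -0.7 -0.3; 2 5 69 -0.7 -0.3"

```text
time: 35.05
tool_pos: [486.4, -44.1, -8.6]
ee_rot: [-2.113, -2.312, -0.017]
ft_force: [-0.5, 0.6, 0.6]
finger_gap: 59.4
```

Request:
arm_command:
  targets: "0 0 0 0 0.2; 0 0 0 0 1; 0 0 0 0 1; 0 0 0 0 1; 0 0 0 0 1"

```text
time: 35.55
tool_pos: [486.9, -44.1, -8.1]
ee_rot: [-2.114, -2.313, -0.018]
ft_force: [-0.0, 0.8, 1.7]
finger_gap: 25.1
```

Request:
arm_command:
  targets: "0 0 0 0 1; 0 0 0 0 1; 0 0 0 0 1; 0 0 0 0 1"

```text
time: 35.95
tool_pos: [486.9, -44.1, -8.0]
ee_rot: [-2.114, -2.313, -0.018]
ft_force: [0.4, -0.6, -0.3]
finger_gap: 24.9
```

Request:
arm_command:
  targets: "0 0 -15 0 1; 0 0 -35 0 1; 0 0 -55 0 1; 0 0 -60 0 1; 0 0 -60 0 1"

```text
time: 36.45
tool_pos: [487.2, -45.2, 52.2]
ee_rot: [-2.115, -2.314, -0.019]
ft_force: [-0.4, 0.3, -2.7]
finger_gap: 25.4
```

```bash
python3 mv.py 505 -390 48 84.3; python3 - <<'E'
from h import *
f=cam("side"); crop(f,260,180,440,340,4,"s26.png")
E
```

```text
t=36.5 pos=[487.2 -45.2  52.2] jawang=95.1 j6=-2.02 gap=25.4 F=[-0.4  0.3 -2.7]
 shift [-345.1  -13.1   -0.4] yaw 10.8
```

View pics/s26.png

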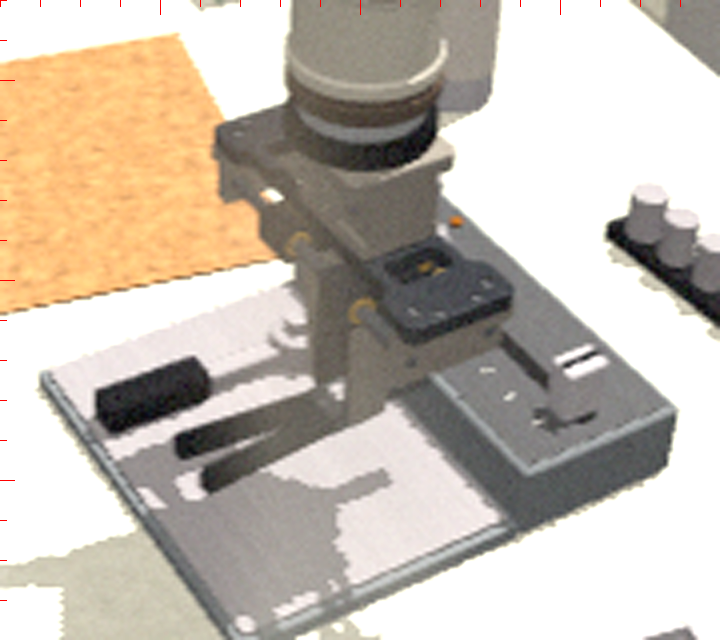

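Request:
arm_command:
  targets: "-45 -2 0 2 1; -90 -4 0 4 1; -135 -5 0 6 1; -180 -7 0 8 1; -225 -9 0 10 1"

```text
time: 37.0
tool_pos: [496.3, -270.7, 46.2]
ee_rot: [-2.306, -2.115, -0.016]
ft_force: [0.6, 0.2, -2.1]
finger_gap: 25.3
```

```bash
python3 mv.py 503.7 -389.7 48 84.3
```

```text
t=37.0 pos=[ 496.3 -270.7   46.2] jawang=85.0 j6=-2.21 gap=25.3 F=[ 0.6  0.2 -2.1]
 shift [-117.9   17.6   -3.8] yaw 0.7
```

Request:
arm_command:
  targets: "-40 6 0 0.7 1; -80 12 0 0.7 1; -118 18 0 0.7 1; -118 18 10 0.7 1; -118 18 20 0.7 1"

```text
time: 37.5
tool_pos: [503.1, -389.1, 21.9]
ee_rot: [-2.318, -2.097, -0.016]
ft_force: [-0.4, -0.4, -2.5]
finger_gap: 25.4
```

```bash
python3 mv.py 503.7 -389.7 -19 84.3; python3 - <<'E'
from h import *
f=cam("side"); crop(f,320,300,520,480,4,"s27.png")
f=cam("top"); crop(f,425,190,555,300,5,"t27.png")
E
```

```text
t=37.5 pos=[ 503.1 -389.1   21.9] jawang=84.3 j6=-2.33 gap=25.4 F=[-0.4 -0.4 -2.5]
 shift [-1.3  0.8 40.9] yaw -0.0
```

View pics/s27.png

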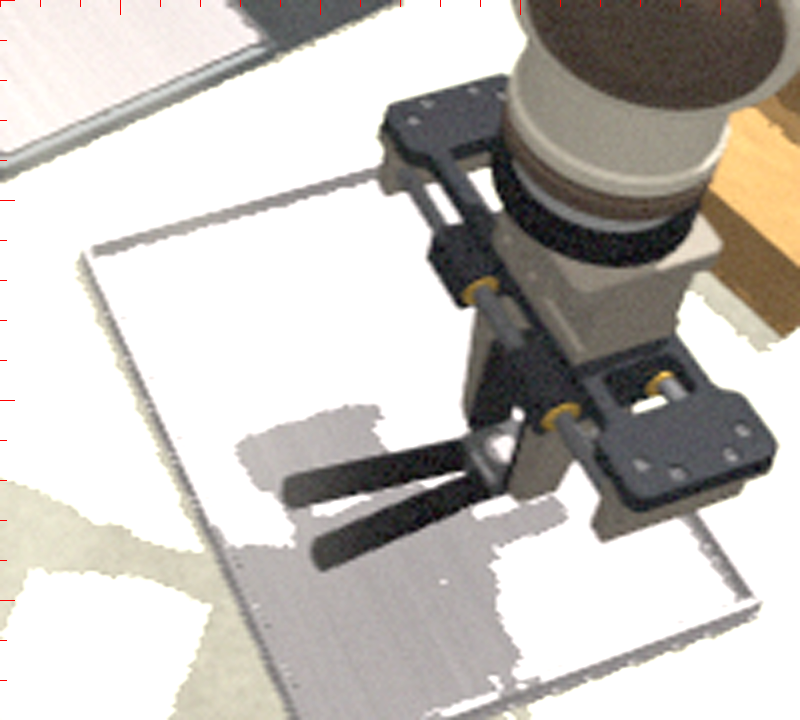

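View pics/t27.png

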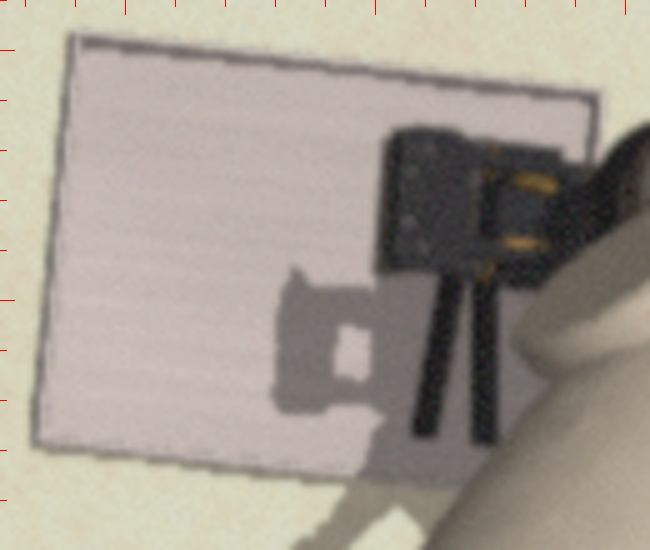

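Request:
arm_command:
  targets: "-1 1 12 0 1; -1 1 24 0 1; -1 1 33 0 1; -1 1 37 0 1; -1 1 38 0 1"

```text
time: 38.1
tool_pos: [502.5, -385.8, -18.5]
ee_rot: [-2.312, -2.096, -0.016]
ft_force: [0.2, -0.3, -2.7]
finger_gap: 25.4
```

Request:
arm_command:
  targets: "0 0 1 0 1; 0 0 2 0 1; 0 0 2 0 1"

```text
time: 38.4
tool_pos: [502.8, -386.1, -19.9]
ee_rot: [-2.312, -2.096, -0.016]
ft_force: [1.0, 0.1, -2.3]
finger_gap: 25.2
```

Request:
arm_command:
  targets: "0 0 1 0 1; 0 0 2 0 1; 0 0 2 0 1"

```text
time: 38.7
tool_pos: [502.9, -386.2, -20.1]
ee_rot: [-2.312, -2.096, -0.016]
ft_force: [-4.4, 4.9, 8.7]
finger_gap: 24.9
```

Request:
arm_command:
  targets: "0 0 0 0 1; 0 0 0 0 1"

```text
time: 38.9
tool_pos: [503.3, -386.5, -19.8]
ee_rot: [-2.313, -2.097, -0.016]
ft_force: [0.3, 0.6, -2.1]
finger_gap: 25.0
```

Touched the floor (8.7 N). Releasing.

Request:
arm_command:
  targets: "0 0 0 0 -0.3; 0 0 0 0 -0.3; 0 0 0 0 -0.3; 0 0 0 0 -0.3; 0 0 0 0 -0.3"

```text
time: 39.4
tool_pos: [503.3, -386.7, -19.8]
ee_rot: [-2.313, -2.097, -0.016]
ft_force: [-0.3, -0.6, -0.0]
finger_gap: 59.2
```

Request:
arm_command:
  targets: "0 0 -20 0 -0.3; 0 0 -50 0 -0.3; 0 0 -90 0 -0.3; 0 0 -90 0 -0.3"

```text
time: 39.8
tool_pos: [507.1, -392.3, 77.1]
ee_rot: [-2.322, -2.105, -0.016]
ft_force: [0.9, -0.9, 0.6]
finger_gap: 60.0
```

```bash
python3 mv.py 472 65.2 60 95; python3 - <<'E'
from h import *
f=cam("side"); crop(f,320,320,520,480,4,"s28.png"); crop(f,230,180,440,340,3,"s28b.png")
E
```

```text
t=39.8 pos=[ 507.1 -392.3   77.1] jawang=84.4 j6=-2.33 gap=60.0 F=[ 0.9 -0.9  0.6]
 shift [451.6 -79.5  22.6] yaw -10.6
```

View pics/s28.png

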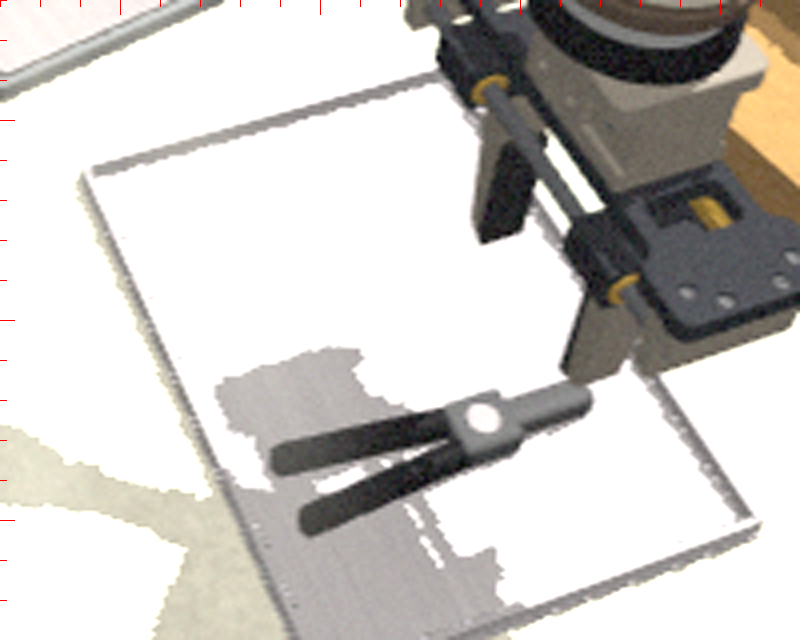

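View pics/s28b.png

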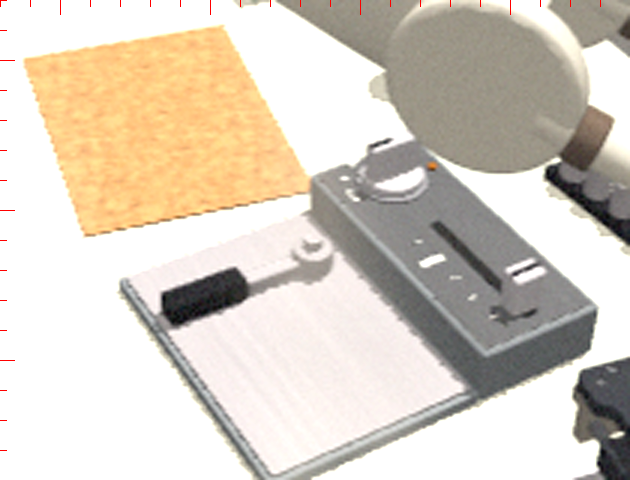

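The pliers lie flat in the tray, joint at crop (483,418), and the ratchet is unmoved on the plate. I'll fetch the ratchet.

Request:
arm_command:
  targets: "45 -8 0 -2 -0.3; 90 -16 0 -4 -0.3; 135 -24 0 -6 -0.3; 180 -32 0 -8 -0.3; 225 -40 0 -10 -0.3"

```text
time: 40.35
tool_pos: [486.4, -160.6, 76.0]
ee_rot: [-2.124, -2.296, -0.017]
ft_force: [1.2, 0.1, 1.2]
finger_gap: 59.7
```

```bash
python3 mv.py 472 65.2 60 95
```

```text
t=40.4 pos=[ 486.4 -160.6   76. ] jawang=94.5 j6=-2.22 gap=59.7 F=[1.2 0.1 1.2]
 shift [225.9   3.2  19.9] yaw -0.5
```

Request:
arm_command:
  targets: "45 1 0 -0.5 -0.3; 90 1 0 -0.5 -0.3; 135 2 0 -0.5 -0.3; 180 3 0 -0.5 -0.3; 226 3 10 -0.5 -0.3"

```text
time: 40.85
tool_pos: [471.7, 66.7, 69.8]
ee_rot: [-2.115, -2.306, -0.018]
ft_force: [0.8, -0.3, -0.1]
finger_gap: 60.1
```

Request:
arm_command:
  targets: "0 0 10 0 -0.3; 0 0 10 0 -0.3"

```text
time: 41.05
tool_pos: [469.2, 67.8, 57.3]
ee_rot: [-2.11, -2.306, -0.013]
ft_force: [-0.0, 0.6, -0.2]
finger_gap: 59.6
```

```bash
python3 mv.py 472 65.2 -8.5 95; python3 - <<'E'
from h import *
f=cam("wrist"); cv2.imwrite("pics/w29.png",f["frame"])
E
```

```text
t=41.0 pos=[469.2  67.8  57.3] jawang=95.1 j6=-1.79 gap=59.6 F=[-0.   0.6 -0.2]
 shift [-4.   2.9 65.7] yaw 0.1
```

View pics/w29.png

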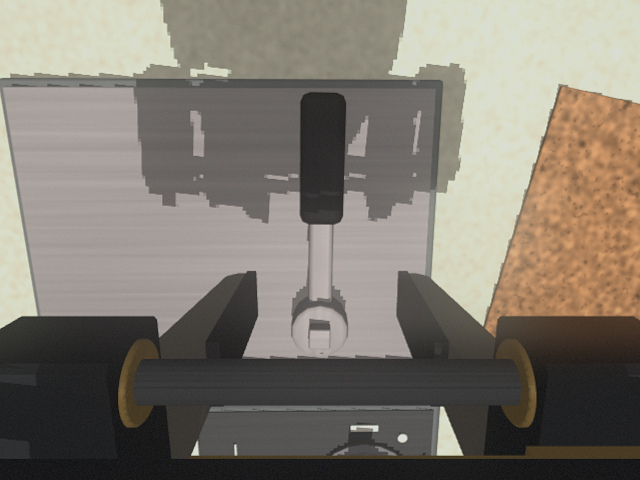

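The ratchet neck is at u≈320, so I'll shift −4 mm and descend.

Request:
arm_command:
  targets: "-4 3 20 0 -0.3; -4 3 40 0 -0.3; -4 3 52 0 -0.3; -4 3 62 0 -0.3; -4 3 65 0 -0.3"

```text
time: 41.6
tool_pos: [472.8, 63.4, -7.7]
ee_rot: [-2.113, -2.303, -0.013]
ft_force: [-0.3, -0.0, 0.6]
finger_gap: 59.5
```

Request:
arm_command:
  targets: "0 0 0 0 0.3; 0 0 0 0 1; 0 0 0 0 1; 0 0 0 0 1; 0 0 0 0 1"

```text
time: 42.1
tool_pos: [473.1, 63.5, -7.3]
ee_rot: [-2.113, -2.303, -0.014]
ft_force: [-0.9, 0.1, 0.4]
finger_gap: 21.7
```

Request:
arm_command:
  targets: "0 0 0 0 1; 0 0 0 0 1; 0 0 0 0 1; 0 0 0 0 1; 0 0 0 0 1"

```text
time: 42.6
tool_pos: [473.1, 63.6, -7.2]
ee_rot: [-2.113, -2.303, -0.014]
ft_force: [0.3, 1.8, 0.7]
finger_gap: 12.2
```

Request:
arm_command:
  targets: "0 0 -15 0 1; 0 0 -35 0 1; 0 0 -55 0 1; 0 0 -60 0 1; 0 0 -60 0 1"

```text
time: 43.1
tool_pos: [473.9, 62.4, 53.1]
ee_rot: [-2.114, -2.304, -0.015]
ft_force: [-0.3, 0.1, -2.0]
finger_gap: 12.2
```

```bash
python3 mv.py 511 -271 50 84.3; python3 - <<'E'
from h import *
f=cam("side"); crop(f,260,180,440,340,4,"s30.png")
E
```

```text
t=43.1 pos=[473.9  62.4  53.1] jawang=94.9 j6=-1.80 gap=12.2 F=[-0.3  0.1 -2. ]
 shift [-335.3    8.4   -2.7] yaw 10.6
```

View pics/s30.png

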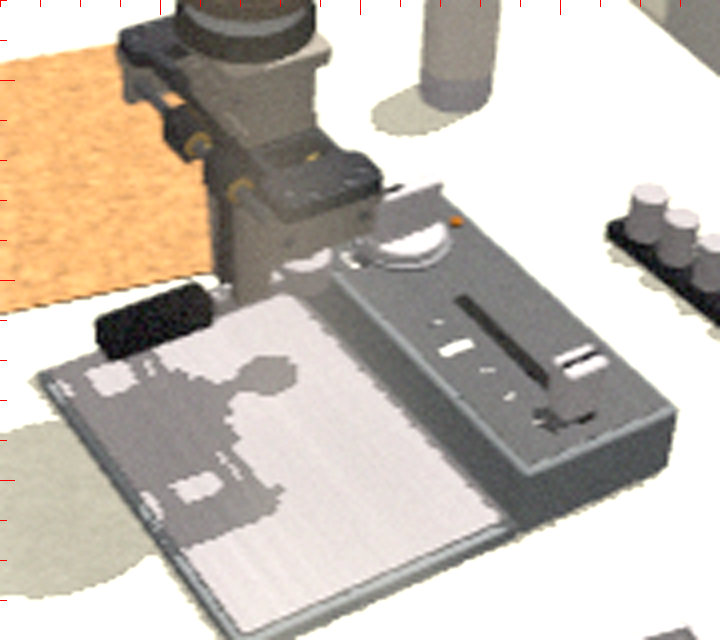

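The ratchet is lifted. Carrying it to the tray.

Request:
arm_command:
  targets: "-45 1 0 2 1; -90 2 0 4 1; -135 3 0 6 1; -180 4 0 8 1; -225 5 0 10 1"

```text
time: 43.65
tool_pos: [496.2, -162.4, 46.4]
ee_rot: [-2.305, -2.106, -0.01]
ft_force: [-0.1, 0.6, -1.6]
finger_gap: 12.5
```

```bash
python3 mv.py 510 -274.8 48 84.3
```

```text
t=43.6 pos=[ 496.2 -162.4   46.4] jawang=84.8 j6=-2.04 gap=12.5 F=[-0.1  0.6 -1.6]
 shift [-110.7   23.9   -3.8] yaw 0.5
```

Request:
arm_command:
  targets: "-40 8 0 0.5 1; -80 16 0 0.5 1; -111 24 0 0.5 1; -111 24 15 0.5 1; -111 24 25 0.5 1"

```text
time: 44.15
tool_pos: [508.4, -273.8, 16.5]
ee_rot: [-2.313, -2.092, -0.009]
ft_force: [0.1, 0.5, -2.3]
finger_gap: 12.4
```

```bash
python3 mv.py 510 -274.8 -19 84.3; python3 - <<'E'
from h import *
f=cam("side"); crop(f,320,300,520,480,4,"s31.png")
E
```

```text
t=44.1 pos=[ 508.4 -273.8   16.5] jawang=84.2 j6=-2.18 gap=12.4 F=[ 0.1  0.5 -2.3]
 shift [-1.6  2.2 35.4] yaw -0.1
```

View pics/s31.png

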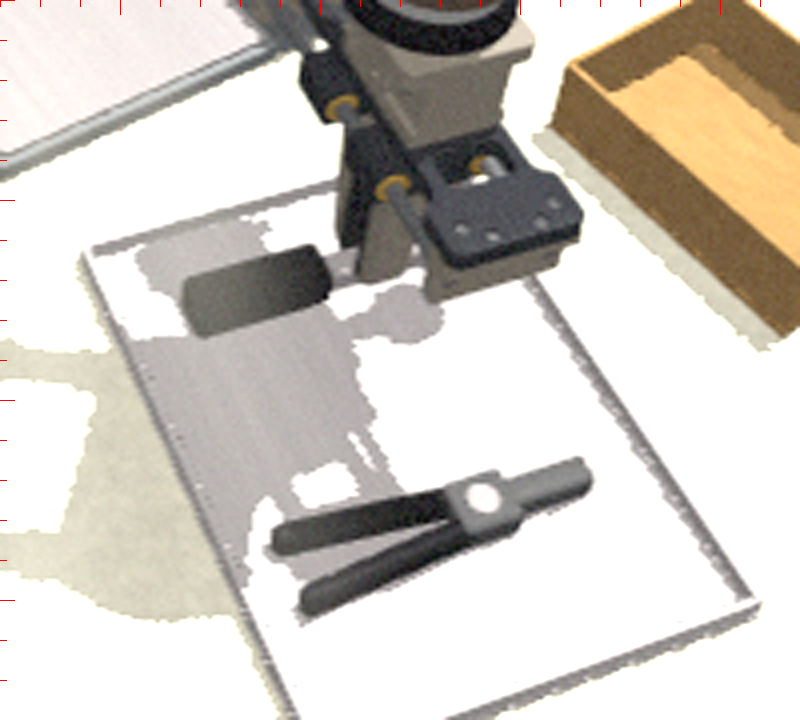

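Request:
arm_command:
  targets: "-1 2 12 0 1; -1 2 22 0 1; -1 2 30 0 1; -1 2 32 0 1; -1 2 33 0 1"

```text
time: 44.7
tool_pos: [508.6, -272.0, -18.6]
ee_rot: [-2.308, -2.091, -0.009]
ft_force: [0.5, 0.5, -1.9]
finger_gap: 12.5
```

Request:
arm_command:
  targets: "0 0 1 0 1; 0 0 2 0 1; 0 0 2 0 1"

```text
time: 45.0
tool_pos: [509.1, -272.2, -19.3]
ee_rot: [-2.309, -2.091, -0.009]
ft_force: [-1.5, 1.5, 5.1]
finger_gap: 12.8
```

Request:
arm_command:
  targets: "0 0 1 0 1; 0 0 1 0 1"

```text
time: 45.2
tool_pos: [509.3, -272.4, -19.3]
ee_rot: [-2.309, -2.092, -0.009]
ft_force: [-2.7, 2.5, 6.5]
finger_gap: 12.2
```

Contact. Releasing and retreating upwards.

Request:
arm_command:
  targets: "0 0 0 0 -0.3; 0 0 0 0 -0.3; 0 0 0 0 -0.3; 0 0 0 0 -0.3; 0 0 0 0 -0.3"

```text
time: 45.7
tool_pos: [509.3, -272.5, -19.4]
ee_rot: [-2.309, -2.092, -0.009]
ft_force: [-0.7, 0.4, 0.7]
finger_gap: 50.6
```

Request:
arm_command:
  targets: "0 0 -20 0 -0.3; 0 0 -60 0 -0.3; 0 0 -100 0 -0.3; 0 0 -140 0 -0.3; 0 0 -160 0 -0.3"

```text
time: 46.2
tool_pos: [513.0, -277.6, 144.9]
ee_rot: [-2.314, -2.096, -0.01]
ft_force: [0.4, 0.2, 1.0]
finger_gap: 59.4
```

Request:
arm_command:
  targets: "0 0 0 0 -0.3; 45 0 0 0 -0.3; 90 0 0 0 -0.3; 135 0 0 0 -0.3; 180 0 0 0 -0.3"

```text
time: 46.7
tool_pos: [529.8, -96.5, 146.3]
ee_rot: [-2.313, -2.094, -0.009]
ft_force: [-0.2, 0.5, -0.1]
finger_gap: 59.8
```

Request:
arm_command:
  targets: "0 0 0 0 -0.3; 45 0 0 0 -0.3; 90 0 0 0 -0.3; 135 0 0 0 -0.3; 180 0 0 0 -0.3"

```text
time: 47.2
tool_pos: [547.1, 83.4, 148.1]
ee_rot: [-2.313, -2.092, -0.006]
ft_force: [0.7, -0.1, 0.4]
finger_gap: 59.8
```

```bash
python3 - <<'E'
from h import *
np.set_printoptions(precision=1,suppress=True)
print(ctrl.read_state()["tool_pos"])
f=cam("side"); cv2.imwrite("pics/s32.png",f["frame"])
f=cam("top"); crop(f,290,160,555,300,3,"t32.png"); cv2.imwrite("pics/t32f.png",f["frame"])
E
```

```text
[547.1  83.4 148.1]
```

View pics/s32.png

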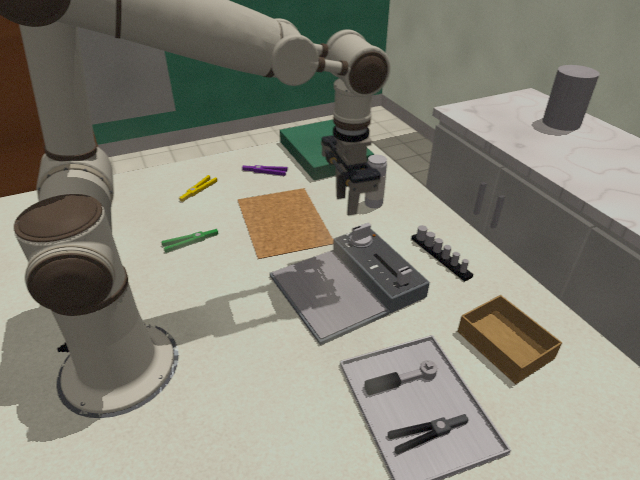

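View pics/t32.png

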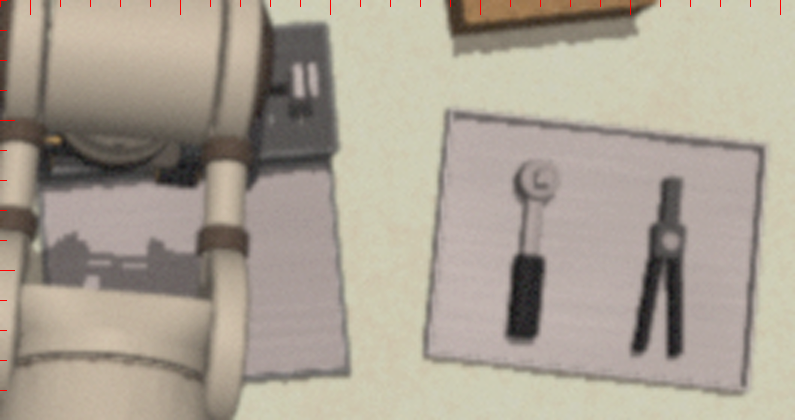

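Both tools lie flat in the tray: ratchet at crop (530,250), pliers at (665,265). I'll let the arm settle, check the controls once more, then hand in.

Request:
arm_command:
  targets: "0 0 -20 0 -0.3; 0 0 -20 0 -0.3; 0 0 -20 0 -0.3; 0 0 -20 0 -0.3; 0 0 -20 0 -0.3"

```text
time: 47.8
tool_pos: [546.7, 85.3, 167.2]
ee_rot: [-2.306, -2.096, -0.006]
ft_force: [0.5, -0.7, -0.1]
finger_gap: 60.0
```

```bash
python3 - <<'E'
from h import *
f=cam("side"); crop(f,270,210,470,360,4,"s33.png")
w=cam("wrist"); cv2.imwrite("pics/w33.png",w["frame"])
E
```

```text
(no output)
```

View pics/s33.png

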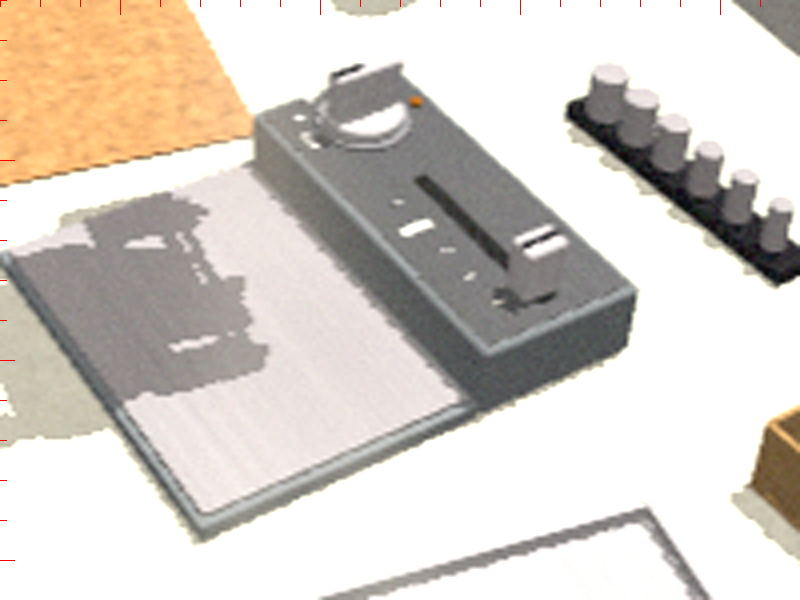

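The selector points at the off bar, the fader is at the zero end, and the plate is empty. Handing in.

```bash
python3 -c "
from rig import ctrl
print(ctrl.sign_off())"
```

```text
the job is handed in; nothing more can be done
None
```

I carried out the whole sequence and handed it in at about 48 s of the 210 s allowed; the hand-in gave no verdict. Two tools were on the mat, a ratchet and black pliers.

**What I did:**
- I laid both tools flat on the plate and turned the selector clockwise to two dots.
- I raised the fader to the wide mark; by the ticks it was within about 2 mm. I then brought it back until it met its stop at zero.
- I turned the selector back to off, then laid both tools in the tray.

**Last checks:** The side and top views showed both tools lying flat in the tray, about 115 mm apart. The selector was on the off bar and the fader at the zero end. The bit box, socket rail and spray can looked unmoved by eye, and the arm was clear of everything.

**What disagreed or failed:**
- **Height reading:** the reported tool height ran about 29 mm below the real fingertips. The side and wrist views both showed this, so I corrected for it from then on.
- **Ratchet grasp:** the first two tries closed on nothing, one because I lifted too early and one because of the height error. The ratchet was not disturbed.

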